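# Unstack the culture dishes into their trays

## Task

Take the two stacks of closed culture dishes apart, one dish at a time, and set every dish flat inside the steel tray of its own shape and size, within the lip, the square ones lined up with their trays. Set the dishes down gently, do not drop or tip any, and leave the burner, the beaker and the tube rack where they stand.

Things in the scene. Friction and masses are not known exactly. Their poses are not given: they have to be found in the camera images.
- dish_round_large: Closed round culture dish with a pale glass rim and amber-brown agar showing through its lid, one rigid piece, 66 mm in diameter, 16 mm high (the foot, its lowest 5 mm, is 1.5 mm narrower all round than the lid). At the start it stands on the table, at the bottom of one of the two stacks. Origin: centre of its underside; z up.
- dish_square_large: Closed square culture dish with a pale glass rim and amber-brown agar showing through its lid, one rigid piece, 62 x 62 mm, sides along its x and y axes, 16 mm high (the foot, its lowest 5 mm, is 1.5 mm narrower all round than the lid). At the start it stands on the table, at the bottom of the other stack. Origin: centre of its underside; z up.
- dish_round_medium: Closed round culture dish with a pale glass rim and amber-brown agar showing through its lid, one rigid piece, 50 mm in diameter, 16 mm high (the foot, its lowest 5 mm, is 1.5 mm narrower all round than the lid). At the start it lies on one of the two large dishes, either one. Origin: centre of its underside; z up.
- dish_square_medium: Closed square culture dish with a pale glass rim and amber-brown agar showing through its lid, one rigid piece, 46 x 46 mm, sides along its x and y axes, 16 mm high (the foot, its lowest 5 mm, is 1.5 mm narrower all round than the lid). At the start it lies on the other large dish. Origin: centre of its underside; z up.
- dish_round_small: Closed round culture dish with a pale glass rim and amber-brown agar showing through its lid, one rigid piece, 34 mm in diameter, 16 mm high (the foot, its lowest 5 mm, is 1.5 mm narrower all round than the lid). At the start it lies on top of the medium round dish. Origin: centre of its underside; z up.
- tray_round_large: Shallow dark-steel round tray for the 66 mm round dish, fixed to the bench, 92 mm across outside; floor 4 mm above the table, lip 4 mm thick standing 3 mm above the floor (7 mm above the table), so the dish has 9 mm to spare on every side. Origin: centre of its underside, on the table.
- tray_square_large: Shallow dark-steel square tray for the 62 mm square dish, fixed to the bench, 88 mm square outside; floor 4 mm above the table, lip 4 mm thick standing 3 mm above the floor (7 mm above the table), so the dish has 9 mm to spare on every side. Origin: centre of its underside, on the table; sides along its x and y axes.
- tray_round_medium: Shallow dark-steel round tray for the 50 mm round dish, fixed to the bench, 76 mm across outside; floor 4 mm above the table, lip 4 mm thick standing 3 mm above the floor (7 mm above the table), so the dish has 9 mm to spare on every side. Origin: centre of its underside, on the table.
- tray_square_medium: Shallow dark-steel square tray for the 46 mm square dish, fixed to the bench, 72 mm square outside; floor 4 mm above the table, lip 4 mm thick standing 3 mm above the floor (7 mm above the table), so the dish has 9 mm to spare on every side. Origin: centre of its underside, on the table; sides along its x and y axes.
- tray_round_small: Shallow dark-steel round tray for the 34 mm round dish, fixed to the bench, 60 mm across outside; floor 4 mm above the table, lip 4 mm thick standing 3 mm above the floor (7 mm above the table), so the dish has 9 mm to spare on every side. Origin: centre of its underside, on the table.
- burner: Bystander, loose: gas burner, blue cartridge 104 mm across with a brass tube, 235 mm tall, not lit. Origin: centre of its underside.
- beaker: Bystander, loose: empty glass beaker, 68 mm across, 80 mm tall. Origin: centre of its underside.
- tube_rack: Bystander, loose: white rack with four test tubes, 60 x 140 mm, 98 mm tall. Origin: centre of its underside.
Not all that is in view belongs to the job. Leave any yellow look-alike of the dish_square_large alone.

How it is judged:
By the outcome, as a careful person would: the job done as asked, in the order asked, and still so for the second after the job is handed in, with the robot touching nothing.
It also fails if it takes over 112 s, if anything falls off the work surface, if the arm or the gripper's body presses on something with over 40 N, if the wrist force passes 120 N, or if a joint passes its speed limit or range.

## Robot

A 6-joint arm with a two-finger parallel gripper is mounted at the origin on the work surface. World frame = base frame: x ahead of the robot, y to its left, z up, the work surface at z = 0. Lengths are in m, angles in rad, forces in N, time in s.
With the tool pointing down it reaches from about 0.35 to 0.975 m from the base axis. Payload 4.9 kg.
Tool frame: the origin (TCP) lies midway between the tips of the shut fingers; the grasp point (between the pads) lies 19 mm behind it; z points along the fingers, y is the line along which they close (so a half turn about z gives the same grasp; the last joint's range is limited). The gripper opens to 85 mm and grips with 20 to 120 N. Pads are 22 mm wide; open, the fingers measure 114 mm over their backs; the gripper's body (76 mm by 85 mm) begins 54 mm behind the grasp point. The pads swing forward as they close: fully open they stand 13 mm farther back than shut.
Start: joints at [1.028, 0.053, 1.613, -0, 1.476, -0.119], TCP at [0.257, 0.57, 0.202] pointing down, gripper open.
Joint ranges: [-3.01, 3.01], [-1.01, 2.22], [0.06, 2.58], [-1.02, 4.17], [0.09, 2.62], [-3.14, 3.14]. Speed limits (rad/s): [2.57, 2.57, 3.14, 3.14, 3.14, 3.14].

## Interface

Orientations are given as a rotation vector (axis times angle).
In Python, from station import ctrl gives the robot as it stands.
- The arm moves only by the shell command python3 -m handwheel 'ROWS' [FORCE]. ROWS is JSON, a list of rows, each an object with "gripper": the gripper command: -1 is fully open, 1 is shut, values between are in proportion; "offset": the shift along the tool's x, y, z in mm, a list of three; "rotation": the turn, a rotation vector about the tool's x, y, z in rad, a list of three. A call has exactly 8 rows; each row is the pose to reach, as a shift and turn from the pose commanded when the call began, along the tool's axes at that moment; what a row does not reach only later rows make up. A row lasts 1/8 s, in which the tool goes at most 62.5 mm and 10.7 degrees, less where a joint would pass 70% of its speed; a pose out of reach is approached as far as the arm can. A call with a gripper value outside its range is refused whole. The fingers move at their own pace and stop on an object; FORCE is the grip in N (left out, the last holds). Time passes only in rows, so rows that repeat a pose let the fingers close, or fill a call up. It gives the time, the measured TCP pose, the force, the opening and the grip force at its end, in the units of the state.
- ctrl.get_obs(): the state, without advancing time (a new reading comes with each control period).
- ctrl.get_image(name): name is "scene" or "side" or "wrist"; returns a dict with "image" (400x640x3 uint8, red, green, blue), "fovy" (degrees; the focal length in pixels is half the picture's height over the tangent of half this angle, whatever the lens; pixels are square), "cx", "cy" (the principal point, pixels), "xyz" and "attitude" of the camera in the world. Camera axes: x right, y up, looking along -z (the intrinsics and any distortion apply to the point x, -y, -z); pixel columns grow to the right and rows downward; lengths in m; the calibration is good to about 2 mm. A picture is of the moment at which its call begins. There is no depth.
- ctrl.finish_job(): hands the job in; it is judged then, once.
The state is a dict: "t": time; "q": joint angles; "dq": joint speeds; "effort": joint torques, N m; "tool_pos": TCP position; "tool_rot": TCP orientation; "contact_force": force on the tool from outside, world axes, zero at the start; "wrist_torque": the same for the moment, N m; "opening": finger opening in m; "grip_force": force on a finger pad.
Only numpy, scipy, OpenCV 4.12 (cv2) and the standard library are available. Lean on these libraries where they do the work, as an engineer would, in place of code of your own. Each camera call takes 0.05 s, during which the arm holds its last target. There are 200 camera calls.

## Working session

There is one attempt and no reset: what is moved stays moved. The work goes in short steps, Python scripts to look and compute and a shell command to move; the robot and the scene stay as the last step left them, time stands still between calls to the robot, and variables do not carry over. Pictures are saved under pics/ and viewed, at most 16 in all, crops included, and the job is handed in when it is done.

```bash
ls; mkdir -p pics; python3 - <<'E'
from station import ctrl
import cv2
o=ctrl.get_obs()
for k,v in o.items(): print(k,v)
for n in ["scene","side","wrist"]:
    d=ctrl.get_image(n); cv2.imwrite(f"pics/{n}0.png",d["image"][:,:,::-1])
    print(n,{k:v for k,v in d.items() if k!="image"})
E
```

```text
pics
t 0.0
q [ 1.02801581e+00  5.33533475e-02  1.61429081e+00  8.83908533e-05
  1.47596346e+00 -1.19014611e-01]
dq [-0.00059239  0.0009295  -0.00068902 -0.000378   -0.00059985  0.00031265]
effort [-3.81518585e-04 -3.93687594e+01 -3.70175278e+01 -1.77546635e-04
  7.20072974e-03  4.34122242e-06]
tool_pos [0.25663401 0.56914985 0.20106714]
tool_rot [-6.60537968e-01 -3.07061065e+00  2.94780991e-03]
contact_force [-0.00827821  0.32118713  0.31321106]
wrist_torque [-0.01995275  0.01162961  0.01650732]
grip_force 0.0
opening 0.08552595980631841
scene {'fovy': 45.32446413769899, 'cx': 323.1643977482685, 'cy': 194.83507832217038, 'xyz': array([1.29257295, 1.05594737, 0.9852342 ]), 'attitude': array([0.36295037, 1.21295937, 2.33031332])}
side {'fovy': 49.58540943032524, 'cx': 322.2812331811834, 'cy': 202.53181615816152, 'xyz': array([0.28628232, 0.66938786, 0.9701957 ]), 'attitude': array([ 0.17671326, -0.99128044, -2.59927625])}
wrist {'fovy': 60.9005941154903, 'cx': 318.48446771198695, 'cy': 204.33036239921714, 'xyz': array([0.19576461, 0.59736568, 0.37273175]), 'attitude': array([-0.23467389, -0.15053101,  1.13993065])}
```

View pics/scene0.png

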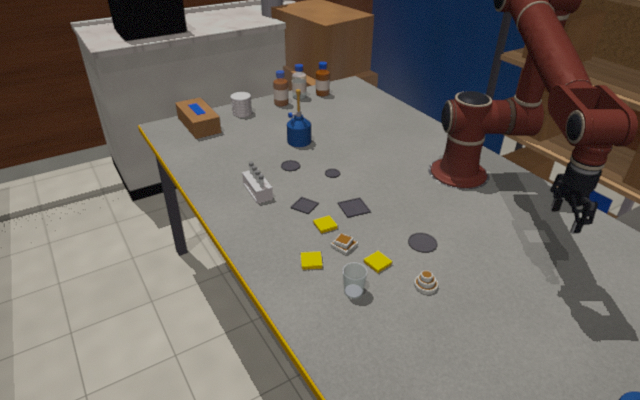

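View pics/side0.png

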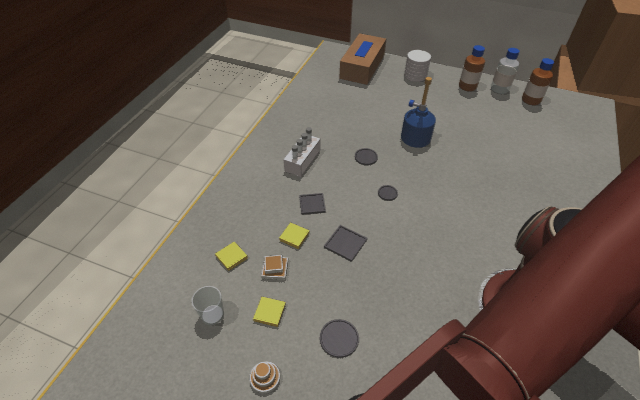

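The side view shows the round stack at (265,376), the square stack at (274,266) and three yellow decoys. The trays are at (339,338), (346,243), (312,204), (366,157) and (388,193). Next I'll locate them in both cameras.

```bash
cat > h.py <<'E'
import numpy as np, cv2
from scipy.spatial.transform import Rotation as R
def f(d): return 200/np.tan(np.radians(d["fovy"])/2)
def ray(d,u,v,z):
    p=np.array([(u-d["cx"])/f(d),-(v-d["cy"])/f(d),-1.]); r=R.from_rotvec(d["attitude"]).apply(p)
    return (d["xyz"]+r*(z-d["xyz"][2])/r[2])
def proj(d,P):
    p=R.from_rotvec(d["attitude"]).inv().apply(np.asarray(P)-d["xyz"])
    return d["cx"]+f(d)*p[...,0]/-p[...,2], d["cy"]-f(d)*p[...,1]/-p[...,2]
def top(d,z,x0,y0,x1,y1,s=0.001):
    "rectified top view of plane z: rows = x descending from x1, cols = y descending from y1"
    xs=np.arange(x1,x0,-s); ys=np.arange(y1,y0,-s); X,Y=np.meshgrid(xs,ys,indexing='ij')
    u,v=proj(d,np.stack([X,Y,0*X+z],-1)); return cv2.remap(d["image"],u.astype('f4'),v.astype('f4'),cv2.INTER_LINEAR)
E
python3 - <<'E'
from h import *
from station import ctrl
seeds=dict(trl=(339,338,422,242),tsl=(346,243,353,207),tsm=(312,204,304,205),trm=(366,157,290,166),trs=(388,193,332,173))
D={n:ctrl.get_image(n) for n in("side","scene")}
for k,(a,b,c,e) in seeds.items():
  for n,(u,v) in(("side",(a,b)),("scene",(c,e))):
    d=D[n]; g=cv2.resize(d["image"],None,fx=4,fy=4,interpolation=cv2.INTER_CUBIC).astype(int).sum(2)
    m=(g<250).astype('u1'); m=cv2.morphologyEx(m,cv2.MORPH_CLOSE,np.ones((9,9)))
    _,l,st,ce=cv2.connectedComponentsWithStats(m); i=l[v*4,u*4]
    cn=cv2.findContours((l==i).astype('u1'),0,2)[0][0][:,0]/4.-.375
    w=np.array([ray(d,*p,.005)[:2] for p in cn],'f4')*1000
    r=cv2.minAreaRect(w); print(k,n,i,np.round(r[0]),np.round(r[1]),round(r[2],1))
for n,L in(("side",dict(r=(265,371,.046),s=(274,261,.032),bk=(208,312,0))),("scene",dict(r=(427,275,.046),s=(344,238,.032),bk=(354,291,0)))):
  for k,(u,v,z) in L.items(): print(k,n,np.round(ray(D[n],u,v,z)*1000))
cv2.imwrite("pics/t.png",np.hstack([cv2.resize(D["side"]["image"][220:400,190:370],None,fx=2.2,fy=2.2,interpolation=2),cv2.resize(D["scene"]["image"][200:310,300:410],(396,396),interpolation=2)])[:,:,::-1])
E
```

```text
trl side 0 [-59. 198.] [44. 22.] 21.7
trl scene 0 [-155.  422.] [26.  8.] 34.0
tsl side 0 [-59. 198.] [44. 22.] 21.7
tsl scene 0 [-155.  422.] [26.  8.] 34.0
tsm side 0 [-59. 198.] [44. 22.] 21.7
tsm scene 0 [-155.  422.] [26.  8.] 34.0
trm side 142 [ 535. -375.] [73. 82.] 20.6
trm scene 22 [ 539. -370.] [78. 71.] 77.5
trs side 155 [ 425. -245.] [59. 63.] 22.0
trs scene 25 [ 428. -238.] [59. 56.] 59.0
r side [518. 392.  46.]
s side [627. 125.  32.]
bk side [723. 301.   0.]
r scene [527. 397.  46.]
s scene [624. 131.  32.]
bk scene [707. 305.   0.]
```

View pics/t.png

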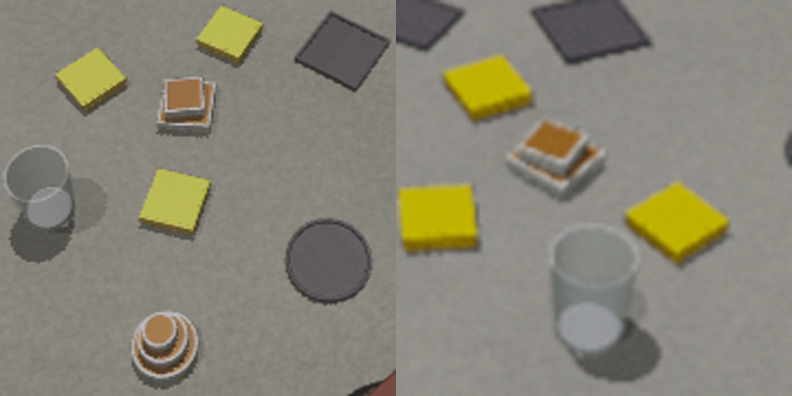

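```bash
python3 - <<'E'
from h import *
from station import ctrl
S=dict(trl=(339,338,422,242),tsl=(346,243,353,207),tsm=(312,204,304,205),trm=(366,157,290,166),trs=(388,193,332,173),yA=(231,256,311,261),yB=(294,236,325,224),yC=(269,311,377,261))
D={n:ctrl.get_image(n) for n in("side","scene")}
for k,(a,b,c,e) in S.items():
  for n,(u,v) in(("side",(a,b)),("scene",(c,e))):
    d=D[n]; c0=d["image"][v-2:v+3,u-2:u+3].reshape(-1,3).mean(0); im=cv2.resize(d["image"][v-40:v+40,u-40:u+40],None,fx=4,fy=4,interpolation=cv2.INTER_CUBIC)
    df=np.abs(im-c0).sum(2); m=(df<(45 if k[0]=='t' else 150)).astype('u1')
    if k[0]=='t':
        bg=np.median(im.reshape(-1,3),0); m=(im.sum(2,dtype=int)<(c0.sum()+bg.sum())/2).astype('u1')
    m=cv2.morphologyEx(m,cv2.MORPH_OPEN,np.ones((7,7)))
    _,l=cv2.connectedComponents(m); i=l[160,160]
    cn=(cv2.findContours((l==i).astype('u1'),0,2)[0][0][:,0]+.5)/4-.5+[u-40,v-40]
    w=np.array([ray(d,*p,.007 if k[0]=='t' else .014)[:2] for p in cn],'f4')*1000
    r=cv2.minAreaRect(w); print(k,n,np.round(r[0]),np.round(r[1]),round(r[2],1))
for n,L in(("side",dict(bur=(418,145,0),rackc=(295,175,0),rackd=(320,150,0))),("scene",dict(bur=(299,143,0),rackc=(267,200,0),rackd=(247,180,0)))):
  for k,(u,v,z) in L.items(): print(k,n,np.round(ray(D[n],u,v,z)*1000))
E
```

```text
trl side [403. 247.] [93. 96.] 25.6
trl scene [408. 251.] [99. 93.] 58.7
tsl side [480. -17.] [96. 93.] 79.5
tsl scene [486. -13.] [100.  93.] 79.7
tsm side [ 621. -115.] [75. 82.] 28.3
tsm scene [ 625. -111.] [82. 80.] 28.2
trm side [ 535. -373.] [75. 86.] 18.7
trm scene [ 540. -368.] [89. 76.] 60.2
trs side [ 425. -243.] [61. 64.] 22.0
trs scene [ 428. -237.] [69. 58.] 57.8
yA side [760. 136.] [228. 275.] 26.1
yA scene [751. 144.] [74. 63.] 62.9
yB side [629.  11.] [239. 278.] 22.0
yB scene [622.  19.] [72. 65.] 83.8
yC side [592. 244.] [205. 215.] 22.8
yC scene [584. 251.] [68. 67.] 7.1
bur side [ 389. -503.    0.]
rackc side [ 718. -213.    0.]
rackd side [ 689. -354.   -0.]
bur scene [ 414. -520.    0.]
rackc scene [ 718. -214.   -0.]
rackd scene [ 724. -369.   -0.]
```

```bash
cat >> h.py <<'E'
def go(o,x,y,z,yaw=None):
    "mm, deg; yaw = direction of tool y (closing line) in world, None -> closing line tangential to base"
    if yaw is None: yaw=np.degrees(np.arctan2(y,x))+90
    T=R.from_rotvec(o["tool_rot"]); cur=np.degrees(np.arctan2(*T.apply([0,1,0])[[1,0]]))
    while yaw-cur>90: yaw-=180
    while yaw-cur<-90: yaw+=180
    c,s=np.cos(np.radians(yaw)),np.sin(np.radians(yaw)); Y=[c,s,0]; Z=[0,0,-1]
    G=R.from_matrix(np.c_[np.cross(Y,Z),Y,Z])
    off=T.inv().apply(np.array([x,y,z])-o["tool_pos"]*1000); rot=(T.inv()*G).as_rotvec()
    print("off",np.round(off,1),"rot",np.round(rot,3),"dist",round(np.linalg.norm(off)),"rows",round(max(np.linalg.norm(off)/62.5,np.linalg.norm(rot)/.187),1),"yaw",round(cur),"->",round(yaw),"j6",round(o["q"][5],2))
E
python3 - <<'E'
from h import *
from station import ctrl
o=ctrl.get_obs(); d=ctrl.get_image("wrist")
T=R.from_rotvec(o["tool_rot"])
print("cam in tool",T.inv().apply(d["xyz"]-o["tool_pos"]),(T.inv()*R.from_rotvec(d["attitude"])).as_matrix().round(3))
print("look at",ray(d,320,200,0.02), ray(d,320,200,0.05))
go(o,470,355,240)
E
```

```text
cam in tool [ 0.06716163  0.000331   -0.17156043] [[-0.     0.965  0.261]
 [ 1.     0.    -0.001]
 [-0.001  0.261 -0.965]]
look at [0.27935308 0.56187804 0.02      ] [0.27227002 0.56490499 0.05      ]
off [-282.5 -108.   -38. ] rot [-0.    -0.    -1.071] dist 305 rows 5.7 yaw 66 -> 127 j6 -0.12
```

```bash
sed -i 's/(y,x))+90/(y,x))/; s/closing line tangential to/closing line radial from/' h.py; python3 - <<'E'
from h import *
from station import ctrl
go(ctrl.get_obs(),522,394,200)
E
```

```text
off [-313.8  -51.1    2.1] rot [-0.   0.   0.5] dist 318 rows 5.1 yaw 66 -> 37 j6 -0.12
```

```bash
python3 -m handwheel '[{"gripper":-1,"offset":[-60,-10,0],"rotation":[0,0,0.1]},{"gripper":-1,"offset":[-120,-20,0],"rotation":[0,0,0.2]},{"gripper":-1,"offset":[-180,-30,0],"rotation":[0,0,0.3]},{"gripper":-1,"offset":[-240,-40,0],"rotation":[0,0,0.4]},{"gripper":-1,"offset":[-300,-50,0],"rotation":[0,0,0.5]},{"gripper":-1,"offset":[-314,-51,0],"rotation":[0,0,0.5]},{"gripper":-1,"offset":[-314,-51,0],"rotation":[0,0,0.5]},{"gripper":-1,"offset":[-314,-51,0],"rotation":[0,0,0.5]}]' 30
python3 - <<'E'
from h import *
from station import ctrl
d=ctrl.get_image("wrist"); o=ctrl.get_obs(); print(o["tool_pos"],proj(d,np.array([.522,.394,.048])))
cv2.imwrite("pics/w1.png",d["image"][:,:,::-1])
E
```

```text
t: 1.4
tool_pos: [0.5211, 0.3951, 0.2022]
tool_rot: [-1.397, -2.813, 0.0]
contact_force: [0.2, 0.0, -0.4]
opening: 0.0851
grip_force: 0.0
[0.52092055 0.39522792 0.20233478] (np.float64(318.6955104155923), np.float64(185.35640360350428))
```

View pics/w1.png

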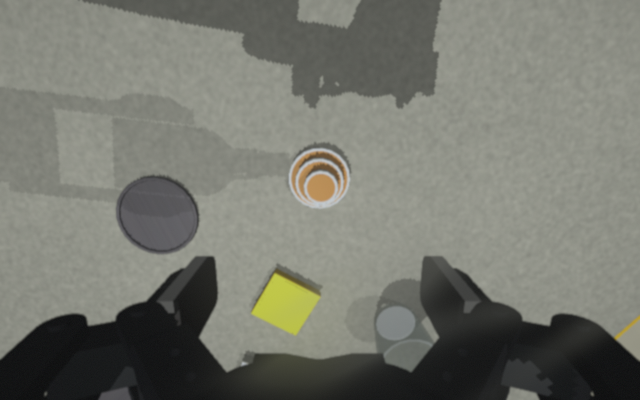

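Wrist view: the small dish's lid centre is at about (321,187), with the medium and large dishes behind it (large rim centred near (319,178)). I'll measure the small one exactly.

```bash
cat >> h.py <<'E'
def agar(d,u,v,z,zoom=4,w=60,maskout=False):
    "centre of the agar patch nearest pixel (u,v), on plane z (m) -> mm, minAreaRect in mm"
    u,v=int(u),int(v); im=cv2.resize(d["image"][v-w:v+w,u-w:u+w],None,fx=zoom,fy=zoom,interpolation=cv2.INTER_CUBIC).astype(int)
    m=((im[...,0]-im[...,2])>50).astype('u1'); m=cv2.morphologyEx(m,cv2.MORPH_OPEN,np.ones((5,5)))
    _,l=cv2.connectedComponents(m); i=l[w*zoom,w*zoom]
    if i==0: print("no patch"); return
    cn=cv2.findContours((l==i).astype('u1'),0,2)[0][0][:,0]
    P=np.array([ray(d,(p[0]+.5)/zoom-.5+u-w,(p[1]+.5)/zoom-.5+v-w,z)[:2] for p in cn],'f4')*1000
    r=cv2.minAreaRect(P); return np.round(r[0],1),np.round(r[1],1),round(r[2],1)
E
python3 - <<'E'
from h import *
from station import ctrl
d=ctrl.get_image("wrist"); o=ctrl.get_obs()
print(agar(d,321,187,.048))
print("large rim c:",ray(d,319.5,178,.016),"med",ray(d,320,183,.032))
print(proj(d,o["tool_pos"]))
E
```

```text
(array([524.7, 393.4]), array([26.7, 26.8]), 37.2)
large rim c: [0.52185511 0.39566808 0.016     ] med [0.52354351 0.39421254 0.032     ]
(np.float64(318.7572560654019), np.float64(241.8882785858377))
```

```bash
python3 - <<'E'
from h import *
from station import ctrl
go(ctrl.get_obs(),524.7,393.4,35)
E
```

```text
off [ -3.8   1.9 167.4] rot [ 0.    -0.     0.006] dist 167 rows 2.7 yaw 37 -> 37 j6 -0.11
```

```bash
python3 -m handwheel '[{"gripper":-0.3,"offset":[-4,2,50],"rotation":[0,0,0]},{"gripper":-0.3,"offset":[-4,2,100],"rotation":[0,0,0]},{"gripper":-0.3,"offset":[-4,2,140],"rotation":[0,0,0]},{"gripper":-0.3,"offset":[-4,2,160],"rotation":[0,0,0]},{"gripper":-0.3,"offset":[-4,2,167],"rotation":[0,0,0]},{"gripper":1,"offset":[-4,2,167],"rotation":[0,0,0]},{"gripper":1,"offset":[-4,2,167],"rotation":[0,0,0]},{"gripper":1,"offset":[-4,2,167],"rotation":[0,0,0]}]' 30
python3 - <<'E'
from h import *
from station import ctrl
go(ctrl.get_obs(),426,-240,100)
E
```

```text
t: 2.5
tool_pos: [0.5272, 0.3926, 0.037]
tool_rot: [1.399, 2.811, 0.004]
contact_force: [-0.4, 0.1, 0.9]
opening: 0.0014
grip_force: 0.0
off [-443.8 -461.9  -64.1] rot [ 3.00e-03 -1.00e-03  1.16e+00] dist 644 rows 10.3 yaw 37 -> -29 j6 -0.12
```

The fingers closed on nothing, so I'll look.

```bash
python3 - <<'E'
from h import *
from station import ctrl
d=ctrl.get_image("wrist"); e=ctrl.get_image("scene")
cv2.imwrite("pics/w2.png",np.hstack([cv2.resize(d["image"],(480,300)),cv2.resize(e["image"][220:320,370:470],(300,300))])[:,:,::-1])
E
```

```text
(no output)
```

View pics/w2.png

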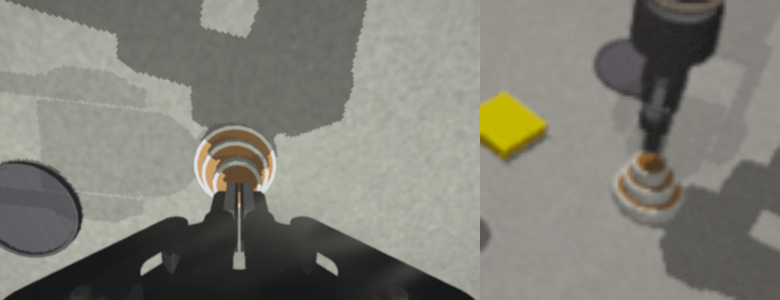

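Shut fingertips are at about (318,247) in full-size wrist pixels, and the small dish sits on its image-upper side (tool +x). I'll back up and re-measure.

```bash
python3 -m handwheel '[{"gripper":1,"offset":[0,0,-10],"rotation":[0,0,0]},{"gripper":1,"offset":[0,0,-40],"rotation":[0,0,0]},{"gripper":1,"offset":[0,0,-80],"rotation":[0,0,0]},{"gripper":1,"offset":[0,0,-100],"rotation":[0,0,0]},{"gripper":1,"offset":[0,0,-100],"rotation":[0,0,0]},{"gripper":1,"offset":[0,0,-100],"rotation":[0,0,0]},{"gripper":1,"offset":[0,0,-100],"rotation":[0,0,0]},{"gripper":1,"offset":[0,0,-100],"rotation":[0,0,0]}]'
python3 - <<'E'
from h import *
from station import ctrl
d=ctrl.get_image("wrist"); o=ctrl.get_obs(); print(o["tool_pos"],proj(d,o["tool_pos"]))
a,b=map(int,proj(d,np.array([.522,.394,.032]))); print(a,b)
e=ctrl.get_image("side")
cv2.imwrite("pics/w3.png",np.hstack([cv2.resize(d["image"][100:300,220:420],(500,500)),cv2.resize(e["image"][350:400,240:290],(300,500)[:1]+(300,)).repeat(1,0) if 0 else cv2.copyMakeBorder(cv2.resize(e["image"][350:400,240:290],(300,300)),0,200,0,0,0)])[:,:,::-1])
E
```

```text
t: 3.6
tool_pos: [0.5256, 0.3917, 0.1337]
tool_rot: [-1.399, -2.811, 0.003]
contact_force: [-0.0, 0.0, 0.7]
opening: -0.0
grip_force: 0.0
[0.52575995 0.39181706 0.13410877] (np.float64(319.06805766859446), np.float64(242.07908058246466))
317 191
```

View pics/w3.png

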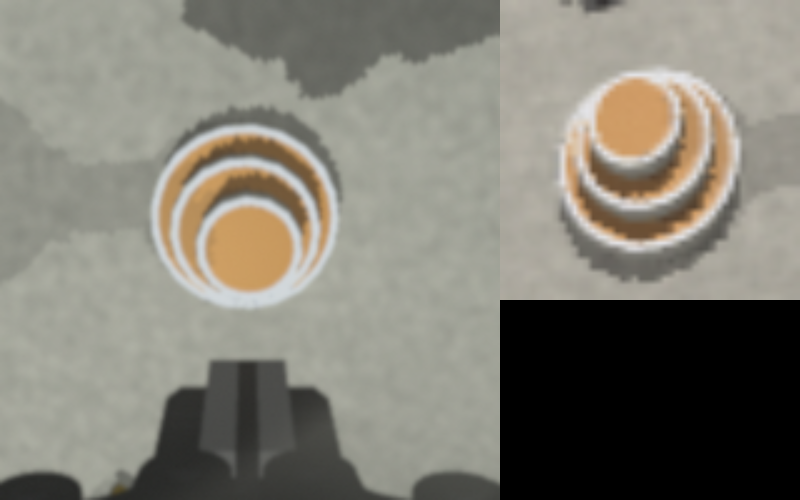

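```bash
python3 - <<'E'
from h import *
from station import ctrl
d=ctrl.get_image("wrist")
q=lambda x,y:(x/2.5+220-.3,y/2.5+100-.3)
print("small",agar(d,319,200,.048))
for n,(x,y),z in(("S",(248.5,250),.048),("M",(246,230),.032),("L",(245,215.5),.016)): print(n,(ray(d,*q(x,y),z)*1000).round(1), "tablelevels", (ray(d,*q(x,y),z)*1000).round(1))
e=ctrl.get_image("side"); print("side S",agar(e,263,370,.048))
print("scene S",agar(ctrl.get_image("scene"),427,275,.048))
for c,ex in((q(200,250),q(297,250)),(q(172,230),q(320,230)),(q(152,215),q(338,215))):
  for z in(.016,.032,.048): print(z,np.linalg.norm(ray(d,*c,z)-ray(d,*ex,z))*1000//1)
E
```

```text
small (array([524.8, 393.3]), array([27., 27.]), 37.1)
S [525.4 393.1  48. ] tablelevels [525.4 393.1  48. ]
M [523.1 394.8  32. ] tablelevels [523.1 394.8  32. ]
L [521.9 395.8  16. ] tablelevels [521.9 395.8  16. ]
side S (array([525.2, 391. ]), array([26.4, 27.7]), 27.4)
scene S (array([526.4, 393.5]), array([24.6, 25. ]), 58.6)
0.016 34.0
0.032 32.0
0.048 30.0
0.016 51.0
0.032 48.0
0.048 46.0
0.016 64.0
0.032 61.0
0.048 57.0
```

The dish hasn't moved: the fingers shut above it although tool_pos read z = 37 mm. I'll check the fingertip height independently by projecting the TCP into both fixed cameras.

```bash
python3 - <<'E'
from h import *
from station import ctrl
o=ctrl.get_obs(); t=o["tool_pos"]; out=[]
for n in("scene","side"):
    d=ctrl.get_image(n); u,v=proj(d,t); print(n,u,v,[np.round(proj(d,t+[0,0,k]),1) for k in(.01,.02)])
    u0,v0=int(u)-25,min(int(v)-25,350)
    c=cv2.resize(d["image"][v0:v0+50,u0:u0+50],(400,400),interpolation=2)
    cv2.circle(c,(int((u-u0+.5)*8),int((v-v0+.5)*8)),4,(255,0,0),1); out.append(c)
cv2.imwrite("pics/tip.png",np.hstack(out)[:,:,::-1])
E
```

```text
scene 430.3647571031763 249.73681858021007 [array([430.9, 246.9]), array([431.4, 244. ])]
side 256.95815135656494 352.65218852345663 [array([256.4, 350.6]), array([255.9, 348.5])]
```

View pics/tip.png

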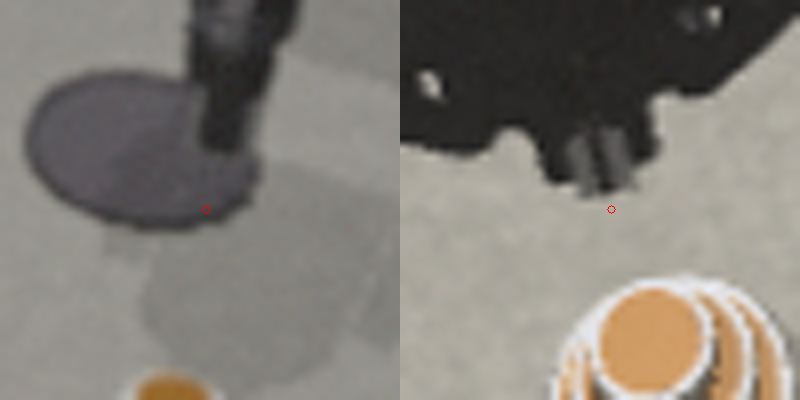

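```bash
python3 - <<'E'
from h import *
from station import ctrl
from scipy.optimize import least_squares
D={n:ctrl.get_image(n) for n in("scene","side","wrist")}
def tri(**k): 
    r=least_squares(lambda P:np.concatenate([np.subtract(proj(D[n],P),p) for n,p in k.items()]),[.5,.4,.05]); return (r.x*1000).round(1),r.fun.round(1)
print("tcp",ctrl.get_obs()["tool_pos"])
print("tip ss",tri(scene=(432.5,242.2),side=(256.2,350.2)))
print("tip ssw",tri(scene=(432.5,242.2),side=(256.2,350.2),wrist=(318.8,244.8)))
P=np.array([.5255,.3925,.048]); print({n:np.round(proj(D[n],P),1) for n in D})
def cen(n,u,v):
    im=D[n]["image"].astype(int); m=((im[...,0]-im[...,2])>50).astype('u1'); _,l,s,c=cv2.connectedComponentsWithStats(cv2.resize(m,None,fx=1,fy=1),connectivity=4); return c[l[v,u]],s[l[v,u]][4]
c={n:cen(n,u,v) for n,u,v in(("scene",427,274),("side",263,369),("wrist",319,200))}; print(c)
print("dish",tri(**{n:c[n][0] for n in c}),tri(**{n:c[n][0] for n in("scene","side")}))
E
```

```text
tcp [0.52630305 0.39209997 0.13539288]
tip ss (array([523.3, 395.2, 160. ]), array([ 0.8,  0.7,  0. , -0.8]))
tip ssw (array([521.9, 398. , 158.8]), array([ 1.9,  1.5,  0.1,  1.1, -0.1,  0.7]))
{'scene': array([426.3, 273.4]), 'side': array([261.4, 369.6]), 'wrist': array([318., 200.])}
{'scene': (array([426.20833333, 273.75      ]), np.int32(48)), 'side': (array([261.8540146 , 369.13138686]), np.int32(137)), 'wrist': (array([317.90702703, 198.47351351]), np.int32(925))}
dish (array([524.9, 392.9,  46.8]), array([ 0.3, -0.1, -0.2,  1. , -0.1,  0.4])) (array([525.4, 391.2,  46.3]), array([-0.3, -0.2, -0. ,  0.3]))
```

Triangulation puts the shut fingertips about 22 mm higher than the TCP reading, while the dish top comes out at 47 mm as expected. The pads therefore end near the grasp point, so I need to go about 22 mm deeper.

```bash
python3 - <<'E'
from h import *
from station import ctrl
go(ctrl.get_obs(),525,393,14)
E
python3 -m handwheel '[{"gripper":-0.3,"offset":[0,0,20],"rotation":[0,0,0]},{"gripper":-0.3,"offset":[0,0,50],"rotation":[0,0,0]},{"gripper":-0.3,"offset":[1,1,80],"rotation":[0,0,0]},{"gripper":-0.3,"offset":[1,1,105],"rotation":[0,0,0]},{"gripper":-0.3,"offset":[1,1,115],"rotation":[0,0,0]},{"gripper":-0.3,"offset":[1,1,120],"rotation":[0,0,0]},{"gripper":-0.3,"offset":[1,1,120],"rotation":[0,0,0]},{"gripper":-0.3,"offset":[1,1,120],"rotation":[0,0,0]}]'
python3 - <<'E'
from h import *
from station import ctrl
o=ctrl.get_obs(); t=o["tool_pos"]; print(t); go(o,525,393,14)
d=ctrl.get_image("wrist");e=ctrl.get_image("scene");s=ctrl.get_image("side")
cv2.imwrite("pics/w4.png",np.hstack([cv2.resize(d["image"][130:330,220:420],(320,320),interpolation=2),cv2.resize(e["image"][230:300,390:460],(320,320),interpolation=2),cv2.resize(s["image"][350:400,230:280],(160,160),interpolation=2).repeat(2,0)[:320]])[:,:,::-1])
E
```

```text
off [  1.5  -0.5 121.4] rot [0.    0.    0.004] dist 121 rows 1.9 yaw 37 -> 37 j6 -0.12
t: 5.1
tool_pos: [0.5273, 0.394, 0.0166]
tool_rot: [1.4, 2.811, 0.003]
contact_force: [0.3, -0.4, 0.1]
opening: 0.0553
grip_force: 0.0
[0.52728905 0.39396344 0.01657526]
off [ 0.6 -2.4  2.6] rot [0.002 0.    0.004] dist 4 rows 0.1 yaw 37 -> 37 j6 -0.12
```

View pics/w4.png

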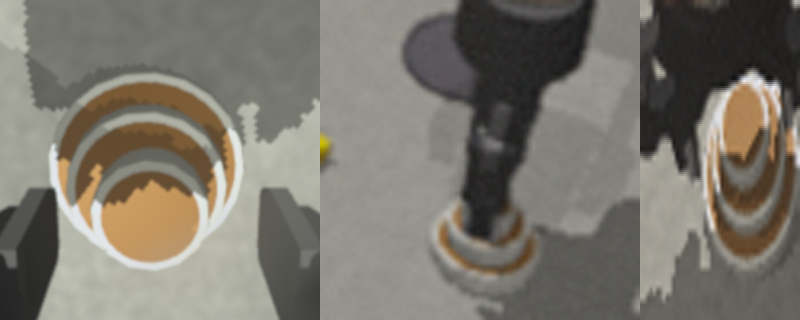

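```bash
python3 -m handwheel '[{"gripper":-0.3,"offset":[0,-2,2],"rotation":[0,0,0]},{"gripper":-0.3,"offset":[0,-2,2],"rotation":[0,0,0]},{"gripper":0,"offset":[0,-2,2],"rotation":[0,0,0]},{"gripper":0.5,"offset":[0,-2,2],"rotation":[0,0,0]},{"gripper":1,"offset":[0,-2,2],"rotation":[0,0,0]},{"gripper":1,"offset":[0,-2,2],"rotation":[0,0,0]},{"gripper":1,"offset":[0,-2,2],"rotation":[0,0,0]},{"gripper":1,"offset":[0,-2,2],"rotation":[0,0,0]}]' 30
python3 - <<'E'
from h import *
from station import ctrl
o=ctrl.get_obs(); t=o["tool_pos"]; print(t)
d=ctrl.get_image("wrist");e=ctrl.get_image("scene")
print(agar(d,317,215,.048))
cv2.imwrite("pics/w5.png",np.hstack([cv2.resize(d["image"][130:330,220:420],(400,400),interpolation=2),cv2.resize(e["image"][240:300,395:455],(400,400),interpolation=2)])[:,:,::-1])
E
```

```text
t: 6.25
tool_pos: [0.5251, 0.3924, 0.0136]
tool_rot: [1.4, 2.812, 0.001]
contact_force: [0.2, -0.3, 1.7]
opening: 0.0318
grip_force: 29.9
[0.52510189 0.39241242 0.0136018 ]
(array([511.9, 408. ]), array([36.4, 16. ]), 38.2)
```

View pics/w5.png

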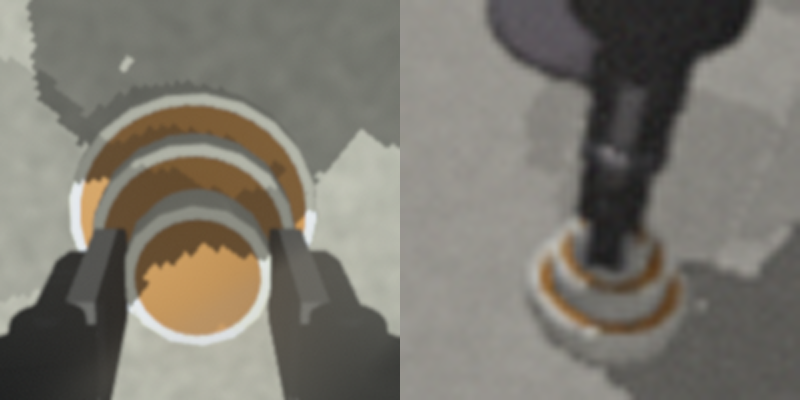

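Gripped at 31.8 mm with 30 N, pads centred on the small dish. Lift and carry to its tray.

```bash
python3 - <<'E'
from h import *
from station import ctrl
go(ctrl.get_obs(),426,-240,100)
E
```

```text
off [-444.9 -460.2  -86.7] rot [ 1.00e-03 -0.00e+00  1.16e+00] dist 646 rows 10.3 yaw 37 -> -29 j6 -0.12
```

```bash
python3 -m handwheel '[{"gripper":1,"offset":[0,0,-15],"rotation":[0,0,0]},{"gripper":1,"offset":[0,0,-50],"rotation":[0,0,0]},{"gripper":1,"offset":[-20,-20,-85],"rotation":[0,0,0.1]},{"gripper":1,"offset":[-55,-57,-87],"rotation":[0,0,0.22]},{"gripper":1,"offset":[-95,-98,-87],"rotation":[0,0,0.35]},{"gripper":1,"offset":[-135,-140,-87],"rotation":[0,0,0.48]},{"gripper":1,"offset":[-177,-183,-87],"rotation":[0,0,0.6]},{"gripper":1,"offset":[-220,-228,-87],"rotation":[0,0,0.72]}]' 30
python3 - <<'E'
from h import *
from station import ctrl
go(ctrl.get_obs(),426,-240,100)
E
```

```text
t: 7.35
tool_pos: [0.4751, 0.0777, 0.1011]
tool_rot: [2.304, 2.135, 0.001]
contact_force: [0.5, -0.5, -0.1]
opening: 0.0316
grip_force: 29.8
off [-320.5  -24.8    1.1] rot [ 0.001 -0.     0.437] dist 321 rows 5.1 yaw -4 -> -29 j6 0.08
```

```bash
python3 -m handwheel '[{"gripper":1,"offset":[-55,-5,0],"rotation":[0,0,0.1]},{"gripper":1,"offset":[-110,-9,0],"rotation":[0,0,0.2]},{"gripper":1,"offset":[-165,-13,0],"rotation":[0,0,0.3]},{"gripper":1,"offset":[-220,-17,0],"rotation":[0,0,0.4]},{"gripper":1,"offset":[-270,-21,0],"rotation":[0,0,0.44]},{"gripper":1,"offset":[-305,-24,0],"rotation":[0,0,0.44]},{"gripper":1,"offset":[-320,-25,0],"rotation":[0,0,0.44]},{"gripper":1,"offset":[-320,-25,0],"rotation":[0,0,0.44]}]' 30
python3 - <<'E'
from h import *
from station import ctrl
o=ctrl.get_obs(); go(o,426,-240,50)
d=ctrl.get_image("wrist");e=ctrl.get_image("side")
cv2.imwrite("pics/w6.png",np.hstack([cv2.resize(d["image"][100:350,170:470],(480,400),interpolation=2),cv2.resize(e["image"][140:220,350:414],(320,400),interpolation=2)])[:,:,::-1])
E
```

```text
t: 8.35
tool_pos: [0.4272, -0.2381, 0.1005]
tool_rot: [-2.713, -1.583, -0.0]
contact_force: [-0.3, 0.1, -0.9]
opening: 0.0319
grip_force: 29.8
off [-2.2 -0.1 50.5] rot [-0.    -0.    -0.001] dist 51 rows 0.8 yaw -29 -> -29 j6 -0.15
```

View pics/w6.png

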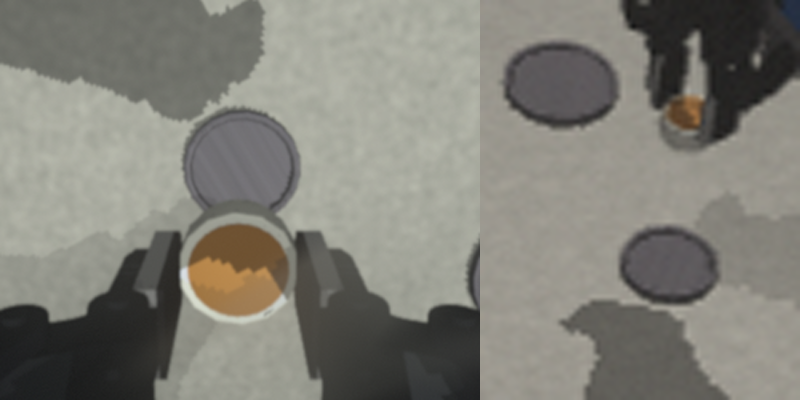

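Wrist view: dish held level, with the small tray centred near crop (242,163), full pixels (321,202).

```bash
python3 - <<'E'
from h import *
from station import ctrl
d=ctrl.get_image("wrist"); g=d["image"].astype(int)
# tray: purple-ish tint (blue >= green) among greenish-grey table
m=((g[...,2]-g[...,1])>-4)&(g.sum(2)<420)&(g.sum(2)>200); m=m.astype('u1'); m[225:]=0
m=cv2.morphologyEx(m,cv2.MORPH_OPEN,np.ones((3,3))); _,l,s,c=cv2.connectedComponentsWithStats(m); i=l[195,321]; print(s[i])
cn=cv2.findContours((l==i).astype('u1'),0,1)[0][0][:,0]; cn=cn[cn[:,1]<218]
P=np.array([ray(d,*p,.007)[:2] for p in cn])*1000
A=np.c_[2*P,np.ones(len(P))]; x=np.linalg.lstsq(A,(P**2).sum(1),rcond=None)[0]; print(x[:2],np.sqrt(x[2]+x[:2]@x[:2]))
print(ray(d,321,201.5,.007)*1000)
go(ctrl.get_obs(),x[0],x[1],-13)
E
```

```text
[ 286  170   72   55 3332]
[ 424.99881185 -243.07068872] 28.890882812185634
[ 426.64714665 -239.71363941    7.        ]
off [ -6.7   1.  113.2] rot [-0.    -0.     0.008] dist 113 rows 1.8 yaw -29 -> -30 j6 -0.15
```

```bash
python3 -m handwheel '[{"gripper":1,"offset":[-6,1,40],"rotation":[0,0,0]},{"gripper":1,"offset":[-6,1,75],"rotation":[0,0,0]},{"gripper":1,"offset":[-6,1,95],"rotation":[0,0,0]},{"gripper":1,"offset":[-6,1,105],"rotation":[0,0,0]},{"gripper":1,"offset":[-6,1,110],"rotation":[0,0,0]},{"gripper":1,"offset":[-6,1,112],"rotation":[0,0,0]},{"gripper":1,"offset":[-6,1,113],"rotation":[0,0,0]},{"gripper":1,"offset":[-6,1,113],"rotation":[0,0,0]}]' 30
```

```text
t: 9.5
tool_pos: [0.4256, -0.244, -0.0121]
tool_rot: [2.712, 1.585, 0.001]
contact_force: [0.6, -0.4, -0.5]
opening: 0.0318
grip_force: 29.9
```

```bash
python3 -m handwheel '[{"gripper":1,"offset":[0,0,0.5],"rotation":[0,0,0]},{"gripper":1,"offset":[0,0,1],"rotation":[0,0,0]},{"gripper":1,"offset":[0,0,1.5],"rotation":[0,0,0]},{"gripper":1,"offset":[0,0,1.5],"rotation":[0,0,0]},{"gripper":1,"offset":[0,0,1.5],"rotation":[0,0,0]},{"gripper":1,"offset":[0,0,1.5],"rotation":[0,0,0]},{"gripper":1,"offset":[0,0,1.5],"rotation":[0,0,0]},{"gripper":1,"offset":[0,0,1.5],"rotation":[0,0,0]}]' 30
```

```text
t: 10.5
tool_pos: [0.4252, -0.2438, -0.0142]
tool_rot: [2.712, 1.585, -0.0]
contact_force: [-0.3, -0.0, 0.3]
opening: 0.0319
grip_force: 29.9
```

```bash
python3 -m handwheel '[{"gripper":1,"offset":[0,0,0.5],"rotation":[0,0,0]},{"gripper":1,"offset":[0,0,1],"rotation":[0,0,0]},{"gripper":1,"offset":[0,0,1],"rotation":[0,0,0]},{"gripper":1,"offset":[0,0,1],"rotation":[0,0,0]},{"gripper":1,"offset":[0,0,1],"rotation":[0,0,0]},{"gripper":1,"offset":[0,0,1],"rotation":[0,0,0]},{"gripper":1,"offset":[0,0,1],"rotation":[0,0,0]},{"gripper":1,"offset":[0,0,1],"rotation":[0,0,0]}]' 30
```

```text
t: 11.5
tool_pos: [0.4253, -0.2438, -0.0145]
tool_rot: [-2.712, -1.585, 0.0]
contact_force: [-2.0, 2.0, 5.1]
opening: 0.0318
grip_force: 30.4
```

Contact at TCP z ≈ -14.3 mm, which matches the 18.4 mm offset. Release and lift.

```bash
python3 -m handwheel '[{"gripper":0.2,"offset":[0,0,0.5],"rotation":[0,0,0]},{"gripper":0.1,"offset":[0,0,0],"rotation":[0,0,0]},{"gripper":-0.2,"offset":[0,0,0],"rotation":[0,0,0]},{"gripper":-0.2,"offset":[0,0,0],"rotation":[0,0,0]},{"gripper":-0.2,"offset":[0,0,-15],"rotation":[0,0,0]},{"gripper":-0.2,"offset":[0,0,-50],"rotation":[0,0,0]},{"gripper":-0.2,"offset":[0,0,-100],"rotation":[0,0,0]},{"gripper":-0.2,"offset":[0,0,-120],"rotation":[0,0,0]}]' 30
python3 - <<'E'
from h import *
from station import ctrl
o=ctrl.get_obs();d=ctrl.get_image("wrist");print(o["tool_pos"])
p=proj(d,np.array([.4253,-.2438,.02])); print(p, agar(d,*p,.02)); go(o,523.5,394.5,110)
E
```

```text
t: 12.5
tool_pos: [0.4271, -0.2452, 0.1098]
tool_rot: [2.707, 1.582, 0.004]
contact_force: [0.4, -0.4, 0.3]
opening: 0.0512
grip_force: 0.0
[ 0.42705959 -0.2451768   0.1097724 ]
(np.float64(316.5347950862814), np.float64(198.66975076223392)) (array([ 424.4, -243.2]), array([27., 27.]), 60.5)
off [ 604.7 -229.9   -2.5] rot [ 0.005  0.005 -1.159] dist 647 rows 10.4 yaw -29 -> 37 j6 -0.16
```

```bash
python3 -m handwheel '[{"gripper":-0.6,"offset":[50,-19,0],"rotation":[0,0,-0.1]},{"gripper":-0.6,"offset":[106,-40,0],"rotation":[0,0,-0.25]},{"gripper":-0.6,"offset":[162,-61,0],"rotation":[0,0,-0.4]},{"gripper":-0.6,"offset":[218,-83,0],"rotation":[0,0,-0.55]},{"gripper":-0.6,"offset":[274,-104,0],"rotation":[0,0,-0.7]},{"gripper":-0.6,"offset":[330,-125,0],"rotation":[0,0,-0.85]},{"gripper":-0.6,"offset":[386,-147,0],"rotation":[0,0,-1]},{"gripper":-0.6,"offset":[442,-168,0],"rotation":[0,0,-1.159]}]' 30
python3 - <<'E'
from h import *
from station import ctrl
o=ctrl.get_obs(); go(o,523.5,394.5,110)
E
```

```text
t: 13.55
tool_pos: [0.4956, 0.2259, 0.105]
tool_rot: [1.393, 2.815, 0.0]
contact_force: [1.2, -0.2, -0.6]
opening: 0.0682
grip_force: 0.0
off [117.2 124.4  -5. ] rot [0.    0.    0.006] dist 171 rows 2.7 yaw 37 -> 37 j6 -0.36
```

```bash
python3 -m handwheel '[{"gripper":-0.6,"offset":[35,37,-5],"rotation":[0,0,0]},{"gripper":-0.6,"offset":[75,80,-5],"rotation":[0,0,0]},{"gripper":-0.6,"offset":[105,112,-5],"rotation":[0,0,0]},{"gripper":-0.6,"offset":[117,124,-5],"rotation":[0,0,0]},{"gripper":-0.6,"offset":[117,124,-5],"rotation":[0,0,0]},{"gripper":-0.6,"offset":[117,124,-5],"rotation":[0,0,0]},{"gripper":-0.6,"offset":[117,124,-5],"rotation":[0,0,0]},{"gripper":-0.6,"offset":[117,124,-5],"rotation":[0,0,0]}]' 30
python3 - <<'E'
from h import *
from station import ctrl
o=ctrl.get_obs();d=ctrl.get_image("wrist");print(o["tool_pos"])
p=proj(d,np.array([.523,.395,.032])); r=agar(d,*p,.032); print(p,r); go(o,*r[0],-3)
E
```

```text
t: 14.55
tool_pos: [0.5245, 0.391, 0.11]
tool_rot: [1.403, 2.811, 0.0]
contact_force: [0.1, 0.5, 0.3]
opening: 0.0684
grip_force: 0.0
[0.52450366 0.39098423 0.10999849]
(np.float64(320.2083201384927), np.float64(198.88781155805583)) (array([522.7, 393.8]), array([43.2, 43.1]), 36.9)
off [  3.3   0.2 113. ] rot [ 0.     0.    -0.001] dist 113 rows 1.8 yaw 37 -> 37 j6 -0.12
```

```bash
python3 -m handwheel '[{"gripper":-0.6,"offset":[3,0,40],"rotation":[0,0,0]},{"gripper":-0.6,"offset":[3,0,80],"rotation":[0,0,0]},{"gripper":-0.6,"offset":[3,0,105],"rotation":[0,0,0]},{"gripper":-0.6,"offset":[3,0,113],"rotation":[0,0,0]},{"gripper":-0.6,"offset":[3,0,114],"rotation":[0,0,0]},{"gripper":-0.6,"offset":[3,0,114],"rotation":[0,0,0]},{"gripper":-0.3,"offset":[3,0,114],"rotation":[0,0,0]},{"gripper":1,"offset":[3,0,114],"rotation":[0,0,0]}]' 30
python3 -m handwheel '[{"gripper":1,"offset":[0,0,0],"rotation":[0,0,0]},{"gripper":1,"offset":[0,0,0],"rotation":[0,0,0]},{"gripper":1,"offset":[0,0,0],"rotation":[0,0,0]},{"gripper":1,"offset":[0,0,0],"rotation":[0,0,0]},{"gripper":1,"offset":[0,0,0],"rotation":[0,0,0]},{"gripper":1,"offset":[0,0,0],"rotation":[0,0,0]},{"gripper":1,"offset":[0,0,0],"rotation":[0,0,0]},{"gripper":1,"offset":[0,0,0],"rotation":[0,0,0]}]' 30
python3 - <<'E'
from h import *
from station import ctrl
o=ctrl.get_obs(); go(o,538,-371,100)
E
```

```text
t: 15.6
tool_pos: [0.5235, 0.3949, -0.0024]
tool_rot: [1.401, 2.811, 0.003]
contact_force: [-1.6, -0.1, 4.4]
opening: 0.0476
grip_force: 30.0
t: 16.6
tool_pos: [0.5235, 0.3949, -0.0024]
tool_rot: [1.401, 2.811, 0.003]
contact_force: [-1.9, -0.8, 5.6]
opening: 0.0479
grip_force: 30.1
off [-620.3 -449.3 -103.2] rot [ 2.00e-03 -1.00e-03  1.25e+00] dist 773 rows 12.4 yaw 37 -> -35 j6 -0.11
```

```bash
python3 -m handwheel '[{"gripper":1,"offset":[0,0,-15],"rotation":[0,0,0]},{"gripper":1,"offset":[0,0,-55],"rotation":[0,0,0]},{"gripper":1,"offset":[-20,-15,-95],"rotation":[0,0,0.1]},{"gripper":1,"offset":[-62,-45,-103],"rotation":[0,0,0.22]},{"gripper":1,"offset":[-107,-77,-103],"rotation":[0,0,0.35]},{"gripper":1,"offset":[-153,-111,-103],"rotation":[0,0,0.48]},{"gripper":1,"offset":[-199,-144,-103],"rotation":[0,0,0.6]},{"gripper":1,"offset":[-246,-178,-103],"rotation":[0,0,0.72]}]' 30
python3 - <<'E'
from h import *
from station import ctrl
o=ctrl.get_obs(); go(o,538,-371,100)
E
```

```text
t: 17.6
tool_pos: [0.5284, 0.0891, 0.0996]
tool_rot: [2.305, 2.133, 0.001]
contact_force: [0.0, -0.3, -0.4]
opening: 0.0476
grip_force: 31.1
off [-4.579e+02  4.520e+01 -4.000e-01] rot [ 0.001 -0.     0.526] dist 460 rows 7.4 yaw -4 -> -35 j6 0.11
```

```bash
python3 -m handwheel '[{"gripper":1,"offset":[-57,6,0],"rotation":[0,0,0.07]},{"gripper":1,"offset":[-117,12,0],"rotation":[0,0,0.15]},{"gripper":1,"offset":[-177,18,0],"rotation":[0,0,0.23]},{"gripper":1,"offset":[-237,24,0],"rotation":[0,0,0.31]},{"gripper":1,"offset":[-297,30,0],"rotation":[0,0,0.39]},{"gripper":1,"offset":[-357,36,0],"rotation":[0,0,0.47]},{"gripper":1,"offset":[-410,41,0],"rotation":[0,0,0.53]},{"gripper":1,"offset":[-442,44,0],"rotation":[0,0,0.53]}]' 30
python3 -m handwheel '[{"gripper":1,"offset":[-12,1,0],"rotation":[0,0,0]},{"gripper":1,"offset":[-15,1,10],"rotation":[0,0,0]},{"gripper":1,"offset":[-15,1,20],"rotation":[0,0,0]},{"gripper":1,"offset":[-15,1,20],"rotation":[0,0,0]},{"gripper":1,"offset":[-15,1,20],"rotation":[0,0,0]},{"gripper":1,"offset":[-15,1,20],"rotation":[0,0,0]},{"gripper":1,"offset":[-15,1,20],"rotation":[0,0,0]},{"gripper":1,"offset":[-15,1,20],"rotation":[0,0,0]}]' 30
python3 - <<'E'
from h import *
from station import ctrl
o=ctrl.get_obs(); d=ctrl.get_image("wrist"); e=ctrl.get_image("scene")
p=proj(d,np.array([.538,-.371,.007])); print(p); go(o,538,-371,-12)
cv2.imwrite("pics/w7.png",np.hstack([cv2.resize(d["image"][50:300,170:470],(480,400),interpolation=2),cv2.resize(e["image"][130:194,260:311],(320,400),interpolation=2)])[:,:,::-1])
E
```

```text
t: 18.6
tool_pos: [0.5393, -0.356, 0.0995]
tool_rot: [2.783, 1.456, 0.0]
contact_force: [-0.4, -0.4, -0.4]
opening: 0.0475
grip_force: 31.1
t: 19.6
tool_pos: [0.5321, -0.3663, 0.0791]
tool_rot: [2.781, 1.46, 0.0]
contact_force: [-0.9, -0.1, -1.2]
opening: 0.0476
grip_force: 31.1
(np.float64(330.2613494763627), np.float64(205.57502528768597))
off [-0.5  7.5 91.1] rot [ 0.  0. -0.] dist 91 rows 1.5 yaw -35 -> -35 j6 -0.11
```

View pics/w7.png

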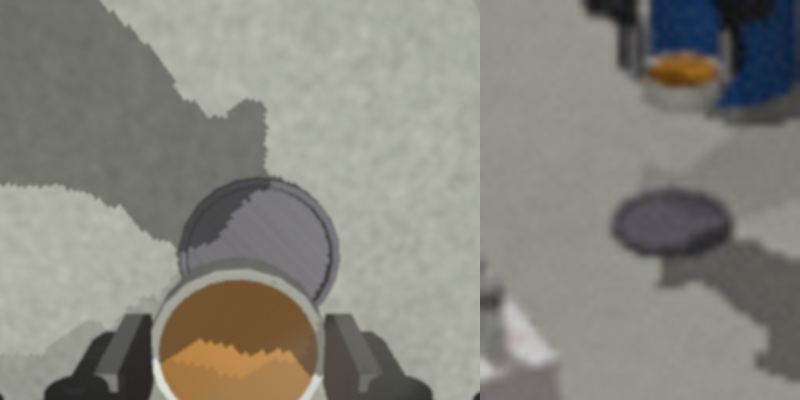

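The medium tray's outline in full pixels: left 281, right 382, top 161. I'll fit the tray centre to those.

```bash
cat >> h.py <<'E'
def fitround(d,rad,l,r,t,c0):
    from scipy.optimize import least_squares
    a=np.linspace(0,2*np.pi,361)
    def f(c):
        u,v=proj(d,np.c_[c[0]+rad*np.cos(a),c[1]+rad*np.sin(a),0*a+7]/1000); return [u.min()-l,u.max()-r,v.min()-t]
    s=least_squares(f,c0,diff_step=1e-4); return s.x.round(1),s.fun.round(1)
E
python3 - <<'E'
from h import *
from station import ctrl
o=ctrl.get_obs(); d=ctrl.get_image("wrist")
c=fitround(d,38,281.2,381.8,160.6,[538,-371]); print(c); go(o,*c[0],-12)
E
```

```text
(array([ 536.1, -375.3]), array([-0.7,  0.7,  0.1]))
off [-5.1  8.4 90.9] rot [0.    0.    0.007] dist 91 rows 1.5 yaw -35 -> -35 j6 -0.11
```

```bash
python3 -m handwheel '[{"gripper":1,"offset":[-5,8,35],"rotation":[0,0,0]},{"gripper":1,"offset":[-5,8,65],"rotation":[0,0,0]},{"gripper":1,"offset":[-5,8,82],"rotation":[0,0,0]},{"gripper":1,"offset":[-5,8,88],"rotation":[0,0,0]},{"gripper":1,"offset":[-5,8,90],"rotation":[0,0,0]},{"gripper":1,"offset":[-5,8,92],"rotation":[0,0,0]},{"gripper":1,"offset":[-5,8,92.5],"rotation":[0,0,0]},{"gripper":1,"offset":[-5,8,92.5],"rotation":[0,0,0]}]' 30
```

```text
t: 20.75
tool_pos: [0.536, -0.3751, -0.0131]
tool_rot: [2.781, 1.46, 0.0]
contact_force: [0.0, -0.7, -0.1]
opening: 0.0474
grip_force: 31.1
```

```bash
python3 -m handwheel '[{"gripper":1,"offset":[0,0,0.5],"rotation":[0,0,0]},{"gripper":1,"offset":[0,0,1],"rotation":[0,0,0]},{"gripper":1,"offset":[0,0,1],"rotation":[0,0,0]},{"gripper":1,"offset":[0,0,1],"rotation":[0,0,0]},{"gripper":1,"offset":[0,0,1],"rotation":[0,0,0]},{"gripper":1,"offset":[0,0,1],"rotation":[0,0,0]},{"gripper":1,"offset":[0,0,1],"rotation":[0,0,0]},{"gripper":1,"offset":[0,0,1],"rotation":[0,0,0]}]' 30
```

```text
t: 21.75
tool_pos: [0.5359, -0.375, -0.0143]
tool_rot: [2.781, 1.46, 0.0]
contact_force: [-1.8, 1.6, 5.0]
opening: 0.0476
grip_force: 31.8
```

```bash
python3 -m handwheel '[{"gripper":-0.15,"offset":[0,0,0.5],"rotation":[0,0,0]},{"gripper":-0.25,"offset":[0,0,0],"rotation":[0,0,0]},{"gripper":-0.6,"offset":[0,0,0],"rotation":[0,0,0]},{"gripper":-0.6,"offset":[0,0,0],"rotation":[0,0,0]},{"gripper":-0.6,"offset":[0,0,-15],"rotation":[0,0,0]},{"gripper":-0.6,"offset":[0,0,-50],"rotation":[0,0,0]},{"gripper":-0.6,"offset":[0,0,-100],"rotation":[0,0,0]},{"gripper":-0.6,"offset":[0,0,-130],"rotation":[0,0,0]}]' 30
python3 - <<'E'
from h import *
from station import ctrl
o=ctrl.get_obs();d=ctrl.get_image("wrist");print(o["tool_pos"])
p=proj(d,np.array([.5358,-.375,.02])); print(p, agar(d,*p,.02)); go(o,522,394.5,120); go(o,625,128,150,60)
E
```

```text
t: 22.75
tool_pos: [0.537, -0.376, 0.12]
tool_rot: [2.777, 1.458, 0.003]
contact_force: [0.6, -0.6, -0.3]
opening: 0.0682
grip_force: 0.0
[ 0.53699881 -0.37600025  0.11995   ]
(np.float64(317.57293838234), np.float64(195.75743390196533)) (array([ 534. , -375.5]), array([43.2, 42.9]), 55.3)
off [ 625.7 -449.9   -2.8] rot [ 0.004  0.004 -1.251] dist 771 rows 12.3 yaw -35 -> 37 j6 -0.12
off [ 464.8 -213.6  -31.5] rot [ 0.005 -0.003  1.49 ] dist 513 rows 8.2 yaw -35 -> -120 j6 -0.12
```

```bash
python3 - <<'E'
from h import *
from station import ctrl
go(ctrl.get_obs(),625,130,120)
E
python3 -m handwheel '[{"gripper":-0.6,"offset":[45,-21,0],"rotation":[0,0,-0.08]},{"gripper":-0.6,"offset":[100,-46,0],"rotation":[0,0,-0.18]},{"gripper":-0.6,"offset":[155,-71,0],"rotation":[0,0,-0.28]},{"gripper":-0.6,"offset":[210,-96,0],"rotation":[0,0,-0.38]},{"gripper":-0.6,"offset":[265,-122,0],"rotation":[0,0,-0.48]},{"gripper":-0.6,"offset":[320,-147,0],"rotation":[0,0,-0.58]},{"gripper":-0.6,"offset":[375,-172,0],"rotation":[0,0,-0.68]},{"gripper":-0.6,"offset":[425,-195,0],"rotation":[0,0,-0.8]}]' 30
python3 -m handwheel '[{"gripper":-0.6,"offset":[41,12,0],"rotation":[0,0,0]},{"gripper":-0.6,"offset":[41,12,0],"rotation":[0,0,0]},{"gripper":-0.6,"offset":[41,12,0],"rotation":[0,0,0]},{"gripper":-0.6,"offset":[41,12,0],"rotation":[0,0,0]},{"gripper":-0.6,"offset":[41,12,0],"rotation":[0,0,0]},{"gripper":-0.6,"offset":[41,12,0],"rotation":[0,0,0]},{"gripper":-0.6,"offset":[41,12,0],"rotation":[0,0,0]},{"gripper":-0.6,"offset":[41,12,0],"rotation":[0,0,0]}]' 30
python3 - <<'E'
from h import *
from station import ctrl
o=ctrl.get_obs();d=ctrl.get_image("wrist");print(o["tool_pos"])
p=proj(d,np.array([.625,.128,.032])); r=agar(d,*p,.032); print(p,r)
for k in(0,90): go(o,*r[0],-3,r[2]+k)
cv2.imwrite("pics/w8.png",d["image"][:,:,::-1])
E
```

```text
off [ 466.7 -217.3    1.3] rot [ 0.01   0.006 -0.809] dist 515 rows 8.2 yaw -35 -> 12 j6 -0.12
t: 23.8
tool_pos: [0.617, 0.0878, 0.1163]
tool_rot: [1.987, 2.432, 0.002]
contact_force: [1.7, -0.6, -0.3]
opening: 0.0685
grip_force: 0.0
t: 24.8
tool_pos: [0.6204, 0.1281, 0.1153]
tool_rot: [1.994, 2.428, -0.0]
contact_force: [-0.7, -0.0, -0.2]
opening: 0.0683
grip_force: 0.0
[0.62042817 0.1280822  0.11529538]
(np.float64(325.11822672565074), np.float64(203.37185656703167)) (array([626.8, 131.7]), array([39.5, 39.5]), 28.4)
off [  2.3   7.  118.3] rot [-0.   0.  -0.3] dist 119 rows 1.9 yaw 11 -> 28 j6 -0.11
off [  2.3   7.  118.3] rot [-0.     0.     1.271] dist 119 rows 6.8 yaw 11 -> -62 j6 -0.11
```

View pics/w8.png

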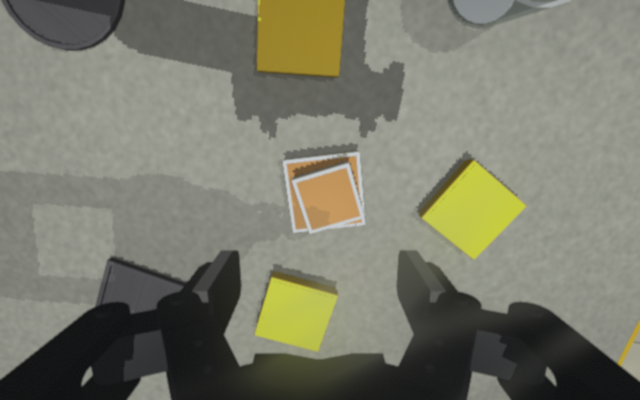

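Wrist view: the medium square is at (329,197), rotated about 28° in the world frame, on the large square; the yellow decoys are clear of the fingers. Turn to 28°, descend and grip.

```bash
python3 -m handwheel '[{"gripper":-0.6,"offset":[2,7,20],"rotation":[0,0,-0.15]},{"gripper":-0.6,"offset":[2,7,50],"rotation":[0,0,-0.3]},{"gripper":-0.6,"offset":[2,7,90],"rotation":[0,0,-0.3]},{"gripper":-0.6,"offset":[2,7,110],"rotation":[0,0,-0.3]},{"gripper":-0.6,"offset":[2,7,117],"rotation":[0,0,-0.3]},{"gripper":-0.6,"offset":[2,7,117.5],"rotation":[0,0,-0.3]},{"gripper":-0.6,"offset":[2,7,117.5],"rotation":[0,0,-0.3]},{"gripper":-0.6,"offset":[2,7,117.5],"rotation":[0,0,-0.3]}]' 30
python3 -m handwheel '[{"gripper":-0.2,"offset":[0,0,0],"rotation":[0,0,0]},{"gripper":0,"offset":[0,0,0],"rotation":[0,0,0]},{"gripper":1,"offset":[0,0,0],"rotation":[0,0,0]},{"gripper":1,"offset":[0,0,0],"rotation":[0,0,0]},{"gripper":1,"offset":[0,0,-2],"rotation":[0,0,0]},{"gripper":1,"offset":[0,0,-12],"rotation":[0,0,0]},{"gripper":1,"offset":[0,0,-40],"rotation":[0,0,0]},{"gripper":1,"offset":[0,0,-80],"rotation":[0,0,0]}]' 30
python3 - <<'E'
from h import *
from station import ctrl
o=ctrl.get_obs(); go(o,623,-113,80,28.2); go(o,623,-113,80,-61.8)
E
```

```text
t: 25.85
tool_pos: [0.628, 0.1316, -0.0007]
tool_rot: [1.607, 2.697, 0.002]
contact_force: [-0.0, -0.5, -0.5]
opening: 0.0685
grip_force: 0.0
t: 26.85
tool_pos: [0.6254, 0.1314, 0.0771]
tool_rot: [-1.607, -2.696, 0.003]
contact_force: [1.0, 0.6, 0.8]
opening: 0.044
grip_force: 30.7
off [-213.8 -118.4   -2.8] rot [-0.003 -0.001  0.004] dist 244 rows 3.9 yaw 28 -> 28 j6 -0.41
off [-213.8 -118.4   -2.8] rot [-1.000e-03 -4.000e-03 -1.567e+00] dist 244 rows 8.4 yaw 28 -> 118 j6 -0.41
```

```bash
python3 -m handwheel '[{"gripper":1,"offset":[-30,-14,-10],"rotation":[0,0,0]},{"gripper":1,"offset":[-75,-35,-20],"rotation":[0,0,0]},{"gripper":1,"offset":[-125,-59,-20],"rotation":[0,0,0]},{"gripper":1,"offset":[-175,-82,-20],"rotation":[0,0,0]},{"gripper":1,"offset":[-220,-103,-20],"rotation":[0,0,0]},{"gripper":1,"offset":[-245,-114,-20],"rotation":[0,0,0]},{"gripper":1,"offset":[-254,-118,-20],"rotation":[0,0,0]},{"gripper":1,"offset":[-254,-118,-20],"rotation":[0,0,0]}]' 30
python3 - <<'E'
from h import *
from station import ctrl
o=ctrl.get_obs(); d=ctrl.get_image("wrist"); print(o["tool_pos"])
cv2.imwrite("pics/w9.png",cv2.resize(d["image"][50:300,160:480],(768,600),interpolation=2)[:,:,::-1])
E
```

```text
t: 27.85
tool_pos: [0.6439, -0.1478, 0.0978]
tool_rot: [-1.609, -2.698, -0.001]
contact_force: [-0.2, -0.4, -0.3]
opening: 0.0446
grip_force: 30.7
[ 0.64391618 -0.14784423  0.09778767]
```

View pics/w9.png

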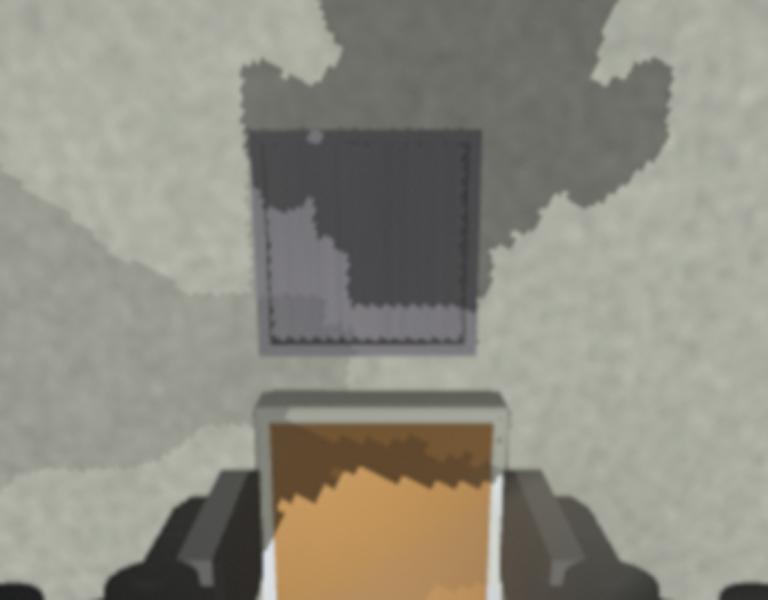

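The medium square tray's corners in the crop are (247,130), (481,131), (476,356) and (261,355), and the held dish looks parallel to it.

```bash
cat >> h.py <<'E'
def quad(d,pts,z=.007):
    P=np.array([ray(d,*p,z)[:2] for p in pts])*1000; c=P.mean(0)
    e=np.roll(P,-1,0)-P; a=np.degrees(np.arctan2(e[:,1],e[:,0])); print("centre",c.round(1),"sides",np.linalg.norm(e,axis=1).round(1),"angles",a.round(1)); return c
E
python3 - <<'E'
from h import *
from station import ctrl
o=ctrl.get_obs(); d=ctrl.get_image("wrist")
c=quad(d,[((x+.5)/2.4-.5+160,(y+.5)/2.4-.5+50) for x,y in((247,130),(481,131),(476,356),(261,355))])
e=quad(d,[((x+.5)/2.4-.5+160,(y+.5)/2.4-.5+50) for x,y in((271,424),(493,424),(487,600),(277,600))],.097-.0+.034)
go(o,*c,-12,28.2)
E
```

```text
centre [ 621.7 -116.5] sides [72.1 71.5 71.2 71.5] angles [  28.2  -61.1 -151.8  119.7]
centre [ 642.6 -145.1] sides [39.6 35.2 39.9 35.2] angles [  28.4  -61.4 -151.6  118.3]
off [ 37.5  -5.  109.8] rot [ 0.    -0.001  0.004] dist 116 rows 1.9 yaw 28 -> 28 j6 -0.83
```

```bash
python3 -m handwheel '[{"gripper":1,"offset":[15,-2,30],"rotation":[0,0,0]},{"gripper":1,"offset":[35,-5,60],"rotation":[0,0,0]},{"gripper":1,"offset":[37,-5,88],"rotation":[0,0,0]},{"gripper":1,"offset":[37,-5,103],"rotation":[0,0,0]},{"gripper":1,"offset":[37,-5,108],"rotation":[0,0,0]},{"gripper":1,"offset":[37,-5,110],"rotation":[0,0,0]},{"gripper":1,"offset":[37,-5,110.5],"rotation":[0,0,0]},{"gripper":1,"offset":[37,-5,110.5],"rotation":[0,0,0]}]' 30
```

```text
t: 28.95
tool_pos: [0.6227, -0.1182, -0.0117]
tool_rot: [1.608, 2.697, 0.001]
contact_force: [0.6, -0.6, -0.9]
opening: 0.0443
grip_force: 30.7
```

```bash
python3 -m handwheel '[{"gripper":1,"offset":[0,0,0.5],"rotation":[0,0,0]},{"gripper":1,"offset":[0,0,1],"rotation":[0,0,0]},{"gripper":1,"offset":[0,0,1],"rotation":[0,0,0]},{"gripper":1,"offset":[0,0,1],"rotation":[0,0,0]},{"gripper":1,"offset":[0,0,1],"rotation":[0,0,0]},{"gripper":1,"offset":[0,0,1],"rotation":[0,0,0]},{"gripper":1,"offset":[0,0,1],"rotation":[0,0,0]},{"gripper":1,"offset":[0,0,1],"rotation":[0,0,0]}]' 30
```

```text
t: 29.95
tool_pos: [0.6222, -0.118, -0.0133]
tool_rot: [1.608, 2.698, -0.0]
contact_force: [-1.7, 0.3, 4.9]
opening: 0.0444
grip_force: 31.5
```

Contact. Release and lift.

```bash
python3 -m handwheel '[{"gripper":-0.07,"offset":[0,0,0.5],"rotation":[0,0,0]},{"gripper":-0.17,"offset":[0,0,0],"rotation":[0,0,0]},{"gripper":-0.5,"offset":[0,0,0],"rotation":[0,0,0]},{"gripper":-0.5,"offset":[0,0,0],"rotation":[0,0,0]},{"gripper":-0.7,"offset":[0,0,-15],"rotation":[0,0,0]},{"gripper":-0.9,"offset":[0,0,-50],"rotation":[0,0,0]},{"gripper":-0.9,"offset":[0,0,-100],"rotation":[0,0,0]},{"gripper":-0.9,"offset":[0,0,-130],"rotation":[0,0,0]}]' 30
python3 - <<'E'
from h import *
from station import ctrl
o=ctrl.get_obs();d=ctrl.get_image("wrist");print(o["tool_pos"])
p=proj(d,np.array([.6222,-.118,.02])); print(p, agar(d,*p,.02)); go(o,625,131,118,5)
E
```

```text
t: 30.95
tool_pos: [0.6236, -0.1183, 0.1209]
tool_rot: [1.606, 2.694, 0.002]
contact_force: [-0.1, 0.6, -0.1]
opening: 0.0812
grip_force: 0.0
[ 0.62355064 -0.11831481  0.12086725]
(np.float64(317.12101680127523), np.float64(195.36650468529686)) (array([ 621.9, -117.7]), array([39.5, 39.2]), 28.3)
off [218.6 119.9   2.5] rot [0.004 0.003 0.409] dist 249 rows 4.0 yaw 28 -> 5 j6 -0.8
```

```bash
python3 -m handwheel '[{"gripper":-0.9,"offset":[45,25,0],"rotation":[0,0,0.1]},{"gripper":-0.9,"offset":[98,54,0],"rotation":[0,0,0.2]},{"gripper":-0.9,"offset":[150,82,0],"rotation":[0,0,0.3]},{"gripper":-0.9,"offset":[195,107,0],"rotation":[0,0,0.4]},{"gripper":-0.9,"offset":[218,120,2],"rotation":[0,0,0.41]},{"gripper":-0.9,"offset":[218,120,2],"rotation":[0,0,0.41]},{"gripper":-0.9,"offset":[218,120,2],"rotation":[0,0,0.41]},{"gripper":-0.9,"offset":[218,120,2],"rotation":[0,0,0.41]}]' 30
python3 - <<'E'
from h import *
from station import ctrl
o=ctrl.get_obs();d=ctrl.get_image("wrist");print(o["tool_pos"])
p=proj(d,np.array([.625,.13,.016])); r=agar(d,*p,.016,w=80); print(p,r)
for k in(0,90): go(o,*r[0],-18,r[2]+k)
E
```

```text
t: 32.0
tool_pos: [0.624, 0.1298, 0.1146]
tool_rot: [2.125, 2.313, 0.0]
contact_force: [0.1, 0.1, -0.3]
opening: 0.0807
grip_force: 0.0
[0.62399826 0.12980204 0.11456439]
(np.float64(320.6983958929037), np.float64(197.15725236410307)) (array([624.1, 132.1]), array([55.5, 55.5]), 17.8)
off [  2.3   0.3 132.6] rot [ 0.     0.    -0.226] dist 133 rows 2.1 yaw 5 -> 18 j6 0.0
off [  2.3   0.3 132.6] rot [ 0.    -0.     1.345] dist 133 rows 7.2 yaw 5 -> -72 j6 0.0
```

```bash
python3 -m handwheel '[{"gripper":-0.9,"offset":[2,0,20],"rotation":[0,0,-0.12]},{"gripper":-0.9,"offset":[2,0,60],"rotation":[0,0,-0.226]},{"gripper":-0.9,"offset":[2,0,100],"rotation":[0,0,-0.226]},{"gripper":-0.9,"offset":[2,0,122],"rotation":[0,0,-0.226]},{"gripper":-0.9,"offset":[2,0,131],"rotation":[0,0,-0.226]},{"gripper":-0.9,"offset":[2,0,134],"rotation":[0,0,-0.226]},{"gripper":-0.9,"offset":[2,0,135],"rotation":[0,0,-0.226]},{"gripper":-0.9,"offset":[2,0,135],"rotation":[0,0,-0.226]}]' 30
```

```text
t: 33.05
tool_pos: [0.6246, 0.1331, -0.0194]
tool_rot: [1.848, 2.538, 0.002]
contact_force: [-0.5, 0.3, -0.3]
opening: 0.0811
grip_force: 0.0
```

```bash
python3 -m handwheel '[{"gripper":-0.6,"offset":[0,0,0],"rotation":[0,0,0]},{"gripper":-0.4,"offset":[0,0,0],"rotation":[0,0,0]},{"gripper":1,"offset":[0,0,0],"rotation":[0,0,0]},{"gripper":1,"offset":[0,0,0],"rotation":[0,0,0]},{"gripper":1,"offset":[0,0,0],"rotation":[0,0,0]},{"gripper":1,"offset":[0,0,0],"rotation":[0,0,0]},{"gripper":1,"offset":[0,0,0],"rotation":[0,0,0]},{"gripper":1,"offset":[0,0,0],"rotation":[0,0,0]}]' 35
```

```text
t: 34.05
tool_pos: [0.6242, 0.1331, -0.0194]
tool_rot: [1.849, 2.539, 0.001]
contact_force: [-2.1, -0.4, 5.6]
opening: 0.0595
grip_force: 36.4
```

```bash
python3 - <<'E'
from h import *
from station import ctrl
go(ctrl.get_obs(),472,-76,95,-10)
E
```

```text
off [-152.3 -208.9 -114.6] rot [ 0.001 -0.     0.487] dist 283 rows 4.5 yaw 18 -> -10 j6 -0.22
```

```bash
python3 -m handwheel '[{"gripper":1,"offset":[0,0,-10],"rotation":[0,0,0]},{"gripper":1,"offset":[0,0,-45],"rotation":[0,0,0]},{"gripper":1,"offset":[-15,-20,-85],"rotation":[0,0,0.05]},{"gripper":1,"offset":[-40,-55,-112],"rotation":[0,0,0.15]},{"gripper":1,"offset":[-70,-96,-115],"rotation":[0,0,0.25]},{"gripper":1,"offset":[-100,-137,-115],"rotation":[0,0,0.35]},{"gripper":1,"offset":[-130,-178,-115],"rotation":[0,0,0.45]},{"gripper":1,"offset":[-150,-205,-115],"rotation":[0,0,0.487]}]' 35
python3 -m handwheel '[{"gripper":1,"offset":[-2,-4,0],"rotation":[0,0,0]},{"gripper":1,"offset":[-2,-4,0],"rotation":[0,0,0]},{"gripper":1,"offset":[-2,-4,0],"rotation":[0,0,0]},{"gripper":1,"offset":[-2,-4,0],"rotation":[0,0,0]},{"gripper":1,"offset":[-2,-4,0],"rotation":[0,0,0]},{"gripper":1,"offset":[-2,-4,0],"rotation":[0,0,0]},{"gripper":1,"offset":[-2,-4,0],"rotation":[0,0,0]},{"gripper":1,"offset":[-2,-4,0],"rotation":[0,0,0]}]' 35
python3 - <<'E'
from h import *
from station import ctrl
o=ctrl.get_obs(); d=ctrl.get_image("wrist"); print(o["tool_pos"])
cv2.imwrite("pics/w10.png",cv2.resize(d["image"][50:300,160:480],(768,600),interpolation=2)[:,:,::-1])
E
```

```text
t: 35.05
tool_pos: [0.4731, -0.074, 0.0944]
tool_rot: [2.409, 2.016, -0.0]
contact_force: [0.3, -1.4, -0.4]
opening: 0.0592
grip_force: 38.0
t: 36.05
tool_pos: [0.4702, -0.074, 0.0943]
tool_rot: [-2.407, -2.019, 0.0]
contact_force: [-0.9, 1.0, -0.4]
opening: 0.0594
grip_force: 38.0
[ 0.47024037 -0.07399471  0.09427846]
```

View pics/w10.png

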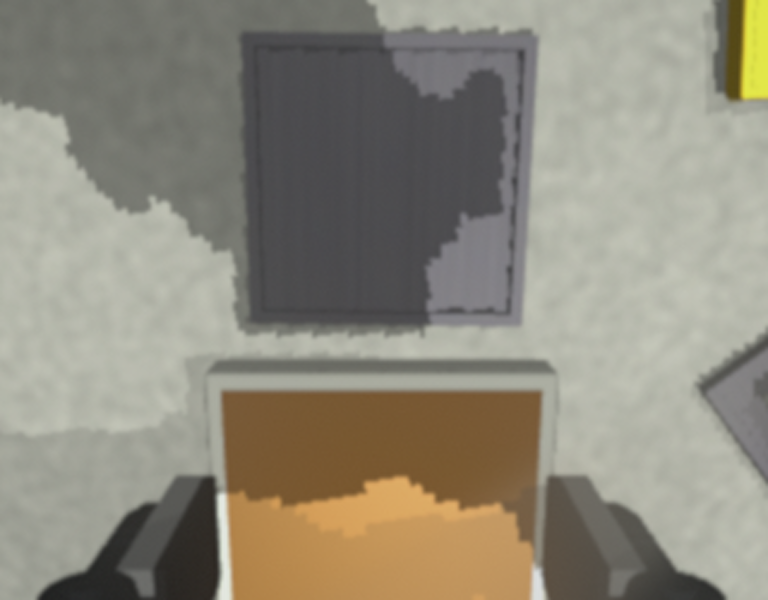

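The large square tray's corners in the crop are (242,33), (537,36), (522,324) and (249,321). It's nearly parallel to the held dish.

```bash
python3 - <<'E'
from h import *
from station import ctrl
o=ctrl.get_obs(); d=ctrl.get_image("wrist")
q=lambda L:[((x+.5)/2.4-.5+160,(y+.5)/2.4-.5+50) for x,y in L]
c=quad(d,q(((242,33),(537,36),(522,324),(249,321))))
e=quad(d,q(((222,391),(541,391),(532,600),(234,600))),o["tool_pos"][2]+.035)
go(o,*c,-13,-10.2)
E
```

```text
centre [481.  -18.6] sides [87.2 86.8 88.2 86.7] angles [ -10.6 -100.4  169.3   78.9]
centre [470.6 -68.1] sides [55.6 40.8 55.9 40.9] angles [-10.  -99.5 170.   80.2]
off [ 56.5   0.9 107.3] rot [-0.    -0.     0.003] dist 121 rows 1.9 yaw -10 -> -10 j6 -0.14
```

```bash
python3 -m handwheel '[{"gripper":1,"offset":[25,0,25],"rotation":[0,0,0.01]},{"gripper":1,"offset":[50,1,55],"rotation":[0,0,0.01]},{"gripper":1,"offset":[56,1,85],"rotation":[0,0,0.01]},{"gripper":1,"offset":[56,1,100],"rotation":[0,0,0.01]},{"gripper":1,"offset":[56,1,106],"rotation":[0,0,0.01]},{"gripper":1,"offset":[56,1,108],"rotation":[0,0,0.01]},{"gripper":1,"offset":[56,1,109],"rotation":[0,0,0.01]},{"gripper":1,"offset":[56,1,109],"rotation":[0,0,0.01]}]' 35
```

```text
t: 37.15
tool_pos: [0.4817, -0.0193, -0.0139]
tool_rot: [2.417, 2.006, 0.001]
contact_force: [0.4, -0.9, -1.8]
opening: 0.0592
grip_force: 38.1
```

```bash
python3 -m handwheel '[{"gripper":1,"offset":[0,0,0.5],"rotation":[0,0,0]},{"gripper":1,"offset":[0,0,1],"rotation":[0,0,0]},{"gripper":1,"offset":[0,0,1],"rotation":[0,0,0]},{"gripper":1,"offset":[0,0,1],"rotation":[0,0,0]},{"gripper":1,"offset":[0,0,1],"rotation":[0,0,0]},{"gripper":1,"offset":[0,0,1],"rotation":[0,0,0]},{"gripper":1,"offset":[0,0,1],"rotation":[0,0,0]},{"gripper":1,"offset":[0,0,1],"rotation":[0,0,0]}]' 35
```

```text
t: 38.15
tool_pos: [0.4812, -0.0191, -0.0154]
tool_rot: [2.417, 2.007, 0.0]
contact_force: [-2.1, 0.0, 4.9]
opening: 0.0596
grip_force: 39.7
```

Contact. Release and lift.

```bash
python3 -m handwheel '[{"gripper":-0.44,"offset":[0,0,0.5],"rotation":[0,0,0]},{"gripper":-0.54,"offset":[0,0,0],"rotation":[0,0,0]},{"gripper":-0.9,"offset":[0,0,0],"rotation":[0,0,0]},{"gripper":-0.9,"offset":[0,0,0],"rotation":[0,0,0]},{"gripper":-0.95,"offset":[0,0,-15],"rotation":[0,0,0]},{"gripper":-0.95,"offset":[0,0,-50],"rotation":[0,0,0]},{"gripper":-0.95,"offset":[0,0,-100],"rotation":[0,0,0]},{"gripper":-0.95,"offset":[0,0,-130],"rotation":[0,0,0]}]' 30
python3 - <<'E'
from h import *
from station import ctrl
o=ctrl.get_obs();d=ctrl.get_image("wrist");print(o["tool_pos"])
p=proj(d,np.array([.481,-.019,.02])); print(p, agar(d,*p,.02,w=80)); go(o,522,395,118)
E
```

```text
t: 39.15
tool_pos: [0.4824, -0.0193, 0.1184]
tool_rot: [2.414, 2.004, 0.005]
contact_force: [0.5, 0.3, -0.6]
opening: 0.0831
grip_force: 0.0
[ 0.48241155 -0.01926357  0.1183675 ]
(np.float64(317.42835630774255), np.float64(197.03709069453936)) (array([479.9, -20.1]), array([55. , 55.6]), 79.4)
off [ 4.145e+02 -3.730e+01  2.000e-01] rot [ 0.005  0.002 -0.833] dist 416 rows 6.7 yaw -11 -> 37 j6 -0.01
```

Placed at (479.9, -20.1) at -10.6°, matching its tray. Now the large round dish.

```bash
python3 -m handwheel '[{"gripper":-0.95,"offset":[45,-4,0],"rotation":[0,0,-0.1]},{"gripper":-0.95,"offset":[105,-9,0],"rotation":[0,0,-0.2]},{"gripper":-0.95,"offset":[165,-15,0],"rotation":[0,0,-0.33]},{"gripper":-0.95,"offset":[225,-20,0],"rotation":[0,0,-0.46]},{"gripper":-0.95,"offset":[285,-26,0],"rotation":[0,0,-0.59]},{"gripper":-0.95,"offset":[345,-31,0],"rotation":[0,0,-0.72]},{"gripper":-0.95,"offset":[390,-35,0],"rotation":[0,0,-0.83]},{"gripper":-0.95,"offset":[414,-37,0],"rotation":[0,0,-0.83]}]' 30
python3 -m handwheel '[{"gripper":-0.95,"offset":[0,0,0],"rotation":[0,0,0]},{"gripper":-0.95,"offset":[0,0,0],"rotation":[0,0,0]},{"gripper":-0.95,"offset":[0,0,0],"rotation":[0,0,0]},{"gripper":-0.95,"offset":[0,0,0],"rotation":[0,0,0]},{"gripper":-0.95,"offset":[0,0,0],"rotation":[0,0,0]},{"gripper":-0.95,"offset":[0,0,0],"rotation":[0,0,0]},{"gripper":-0.95,"offset":[0,0,0],"rotation":[0,0,0]},{"gripper":-0.95,"offset":[0,0,0],"rotation":[0,0,0]}]' 30
python3 - <<'E'
from h import *
from station import ctrl
o=ctrl.get_obs();d=ctrl.get_image("wrist");print(o["tool_pos"])
p=proj(d,np.array([.522,.395,.016])); r=agar(d,*p,.016,w=80); print(p,r)
go(o,*r[0],-19.5)
E
```

```text
t: 40.2
tool_pos: [0.5206, 0.3972, 0.1149]
tool_rot: [1.399, 2.813, 0.001]
contact_force: [0.8, 0.3, -0.4]
opening: 0.0834
grip_force: 0.0
t: 41.2
tool_pos: [0.5208, 0.3947, 0.1143]
tool_rot: [-1.403, -2.811, 0.0]
contact_force: [-0.1, -0.1, 0.6]
opening: 0.0829
grip_force: 0.0
[0.52077221 0.39471154 0.11428312]
(np.float64(319.98425596711274), np.float64(198.31004460204915)) (array([522. , 394.4]), array([58.8, 59.1]), 80.0)
off [ -1.    0.8 133.8] rot [-0.     0.    -0.002] dist 134 rows 2.1 yaw 37 -> 37 j6 -0.11
```

```bash
python3 -m handwheel '[{"gripper":-0.95,"offset":[-1,1,20],"rotation":[0,0,0]},{"gripper":-0.95,"offset":[-1,1,60],"rotation":[0,0,0]},{"gripper":-0.95,"offset":[-1,1,100],"rotation":[0,0,0]},{"gripper":-0.95,"offset":[-1,1,122],"rotation":[0,0,0]},{"gripper":-0.95,"offset":[-1,1,131],"rotation":[0,0,0]},{"gripper":-0.95,"offset":[-1,1,134],"rotation":[0,0,0]},{"gripper":-0.95,"offset":[-1,1,134.5],"rotation":[0,0,0]},{"gripper":-0.95,"offset":[-1,1,134.5],"rotation":[0,0,0]}]' 30
python3 -m handwheel '[{"gripper":-0.7,"offset":[0,0,0],"rotation":[0,0,0]},{"gripper":-0.5,"offset":[0,0,0],"rotation":[0,0,0]},{"gripper":1,"offset":[0,0,0],"rotation":[0,0,0]},{"gripper":1,"offset":[0,0,0],"rotation":[0,0,0]},{"gripper":1,"offset":[0,0,0],"rotation":[0,0,0]},{"gripper":1,"offset":[0,0,0],"rotation":[0,0,0]},{"gripper":1,"offset":[0,0,0],"rotation":[0,0,0]},{"gripper":1,"offset":[0,0,0],"rotation":[0,0,0]}]' 35
python3 - <<'E'
from h import *
from station import ctrl
go(ctrl.get_obs(),405,249,80)
E
```

```text
t: 42.25
tool_pos: [0.5232, 0.3951, -0.0187]
tool_rot: [1.402, 2.81, 0.003]
contact_force: [-0.4, 0.0, 0.7]
opening: 0.0832
grip_force: 0.0
t: 43.25
tool_pos: [0.5262, 0.3968, -0.013]
tool_rot: [1.4, 2.807, 0.011]
contact_force: [-4.8, -3.0, 24.3]
opening: 0.0002
grip_force: 11.5
off [ -45.4 -184.9  -94.5] rot [0.008 0.001 0.094] dist 213 rows 3.4 yaw 37 -> 32 j6 -0.11
```

The fingers slid over the lid and are shut on top of it, pressing 24 N. So the shut tips are about 29 mm above the reported TCP and I gripped too high. I'll lift straight up and check the dish.

```bash
python3 -m handwheel '[{"gripper":1,"offset":[0,0,-8],"rotation":[0,0,0]},{"gripper":1,"offset":[0,0,-30],"rotation":[0,0,0]},{"gripper":1,"offset":[0,0,-80],"rotation":[0,0,0]},{"gripper":-0.95,"offset":[0,0,-120],"rotation":[0,0,0]},{"gripper":-0.95,"offset":[0,0,-133],"rotation":[0,0,0]},{"gripper":-0.95,"offset":[0,0,-133],"rotation":[0,0,0]},{"gripper":-0.95,"offset":[0,0,-133],"rotation":[0,0,0]},{"gripper":-0.95,"offset":[0,0,-133],"rotation":[0,0,0]}]' 35
python3 - <<'E'
from h import *
from station import ctrl
o=ctrl.get_obs();d=ctrl.get_image("wrist");print(o["tool_pos"])
p=proj(d,np.array([.522,.395,.016])); r=agar(d,*p,.016,w=80); print(p,r)
go(o,*r[0],-28)
E
```

```text
t: 44.25
tool_pos: [0.521, 0.3938, 0.1103]
tool_rot: [-1.402, -2.809, 0.005]
contact_force: [-0.1, 0.2, 0.9]
opening: 0.0831
grip_force: 0.0
[0.5209871  0.39380729 0.11030731]
(np.float64(320.9530102497575), np.float64(198.49787503477287)) (array([522.7, 394.9]), array([58.9, 59. ]), 37.0)
off [ -0.2   2.6 138.3] rot [-0.004 -0.    -0.002] dist 138 rows 2.2 yaw 37 -> 37 j6 -0.11
```

The dish is flat and unmoved. Go deeper, checking force.

```bash
python3 -m handwheel '[{"gripper":-0.95,"offset":[0,2,20],"rotation":[0,0,0]},{"gripper":-0.95,"offset":[0,2,60],"rotation":[0,0,0]},{"gripper":-0.95,"offset":[0,2,100],"rotation":[0,0,0]},{"gripper":-0.95,"offset":[0,2,122],"rotation":[0,0,0]},{"gripper":-0.95,"offset":[0,2,132],"rotation":[0,0,0]},{"gripper":-0.95,"offset":[0,2,136],"rotation":[0,0,0]},{"gripper":-0.95,"offset":[0,2,138],"rotation":[0,0,0]},{"gripper":-0.95,"offset":[0,2,138],"rotation":[0,0,0]}]' 30
```

```text
t: 45.3
tool_pos: [0.5246, 0.3962, -0.0239]
tool_rot: [1.402, 2.81, 0.003]
contact_force: [-0.1, -0.1, -0.5]
opening: 0.0833
grip_force: 0.0
```

```bash
python3 -m handwheel '[{"gripper":-0.7,"offset":[0,0,0],"rotation":[0,0,0]},{"gripper":-0.5,"offset":[0,0,0],"rotation":[0,0,0]},{"gripper":-0.4,"offset":[0,0,0],"rotation":[0,0,0]},{"gripper":-0.4,"offset":[0,0,0],"rotation":[0,0,0]},{"gripper":-0.4,"offset":[0,0,0],"rotation":[0,0,0]},{"gripper":-0.4,"offset":[0,0,0],"rotation":[0,0,0]},{"gripper":-0.4,"offset":[0,0,0],"rotation":[0,0,0]},{"gripper":-0.4,"offset":[0,0,0],"rotation":[0,0,0]}]' 30
```

```text
t: 46.3
tool_pos: [0.5242, 0.396, -0.0239]
tool_rot: [1.403, 2.811, 0.001]
contact_force: [-2.1, -1.9, 5.8]
opening: 0.064
grip_force: 31.8
```

```bash
python3 -m handwheel '[{"gripper":-0.6,"offset":[0,0,0],"rotation":[0,0,0]},{"gripper":-0.85,"offset":[0,0,0],"rotation":[0,0,0]},{"gripper":-0.85,"offset":[0,-1,0],"rotation":[0,0,0]},{"gripper":-0.85,"offset":[0,-1,2],"rotation":[0,0,0]},{"gripper":-0.85,"offset":[0,-1,4],"rotation":[0,0,0]},{"gripper":-0.85,"offset":[0,-1,4],"rotation":[0,0,0]},{"gripper":-0.85,"offset":[0,-1,4],"rotation":[0,0,0]},{"gripper":-0.85,"offset":[0,-1,4],"rotation":[0,0,0]}]' 30
python3 -m handwheel '[{"gripper":-0.7,"offset":[0,0,0],"rotation":[0,0,0]},{"gripper":-0.55,"offset":[0,0,0],"rotation":[0,0,0]},{"gripper":-0.4,"offset":[0,0,0],"rotation":[0,0,0]},{"gripper":-0.4,"offset":[0,0,0],"rotation":[0,0,0]},{"gripper":-0.4,"offset":[0,0,0],"rotation":[0,0,0]},{"gripper":-0.4,"offset":[0,0,0],"rotation":[0,0,0]},{"gripper":-0.4,"offset":[0,0,0],"rotation":[0,0,0]},{"gripper":-0.4,"offset":[0,0,0],"rotation":[0,0,0]}]' 30
python3 - <<'E'
from h import *
from station import ctrl
go(ctrl.get_obs(),433,195,80)
E
```

```text
t: 47.3
tool_pos: [0.5231, 0.3952, -0.0291]
tool_rot: [1.403, 2.811, 0.0]
contact_force: [-0.4, 1.0, -0.6]
opening: 0.0792
grip_force: 0.0
t: 48.3
tool_pos: [0.5235, 0.3954, -0.0285]
tool_rot: [1.403, 2.81, 0.002]
contact_force: [0.9, 0.3, 6.7]
opening: 0.0644
grip_force: 33.8
off [-105.8 -192.7 -108.7] rot [ 0.001 -0.     0.222] dist 245 rows 3.9 yaw 37 -> 24 j6 -0.11
```

```bash
python3 -m handwheel '[{"gripper":1,"offset":[0,0,-10],"rotation":[0,0,0]},{"gripper":1,"offset":[0,0,-40],"rotation":[0,0,0]},{"gripper":1,"offset":[-15,-30,-80],"rotation":[0,0,0.05]},{"gripper":1,"offset":[-40,-75,-105],"rotation":[0,0,0.12]},{"gripper":1,"offset":[-65,-120,-115],"rotation":[0,0,0.18]},{"gripper":1,"offset":[-88,-160,-115],"rotation":[0,0,0.22]},{"gripper":1,"offset":[-102,-185,-115],"rotation":[0,0,0.22]},{"gripper":1,"offset":[-106,-193,-115],"rotation":[0,0,0.22]}]' 35
python3 - <<'E'
from h import *
from station import ctrl
o=ctrl.get_obs(); d=ctrl.get_image("wrist"); print(o["tool_pos"])
cv2.imwrite("pics/w11.png",cv2.resize(d["image"][:250,160:480],(768,600),interpolation=2)[:,:,::-1])
E
```

```text
t: 49.3
tool_pos: [0.4312, 0.1932, 0.0851]
tool_rot: [-1.705, -2.638, 0.001]
contact_force: [0.5, -0.1, -0.6]
opening: 0.0644
grip_force: 39.1
[0.4312031  0.19316443 0.08509393]
```

View pics/w11.png

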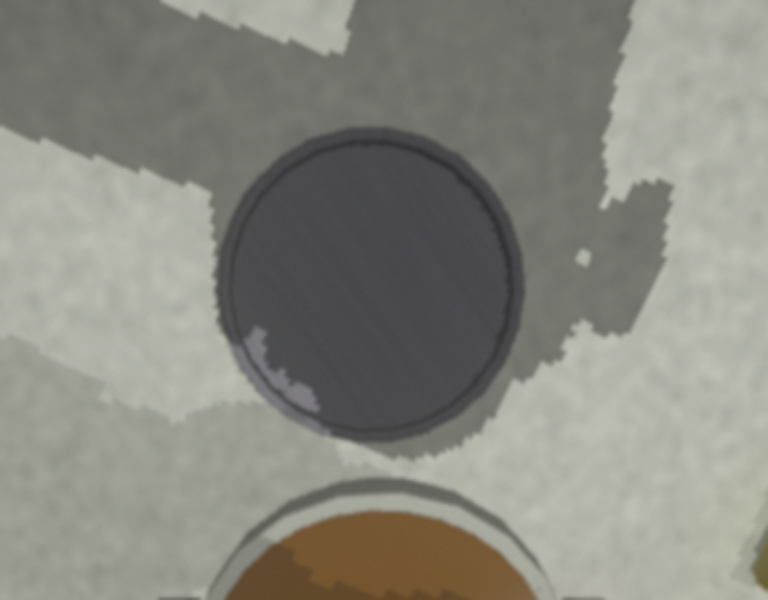

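The large round tray in the crop: left 217, right 524, top 127, bottom 441, so its centre is near (371,284).

```bash
python3 - <<'E'
from h import *
from station import ctrl
o=ctrl.get_obs(); d=ctrl.get_image("wrist")
X=lambda x:x/2.4+160-.3; Y=lambda y:y/2.4-.3
c=fitround(d,46,X(217),X(524),Y(127),[405,249]); print(c,ray(d,X(371),Y(284),.007)*1000); go(o,*c[0],-22.5,24)
E
```

```text
(array([403.2, 246.7]), array([-0.5,  0.5,  0. ])) [402.14603467 249.47806214   7.        ]
off [ 60.4  -3.5 107.7] rot [-0.001  0.     0.005] dist 124 rows 2.0 yaw 24 -> 24 j6 -0.16
```

```bash
python3 -m handwheel '[{"gripper":1,"offset":[25,-1,20],"rotation":[0,0,0]},{"gripper":1,"offset":[52,-3,50],"rotation":[0,0,0]},{"gripper":1,"offset":[61,-3,80],"rotation":[0,0,0]},{"gripper":1,"offset":[61,-3,97],"rotation":[0,0,0]},{"gripper":1,"offset":[61,-3,104],"rotation":[0,0,0]},{"gripper":1,"offset":[61,-3,107],"rotation":[0,0,0]},{"gripper":1,"offset":[61,-3,108],"rotation":[0,0,0]},{"gripper":1,"offset":[61,-3,108],"rotation":[0,0,0]}]' 35
```

```text
t: 50.4
tool_pos: [0.4054, 0.2488, -0.0214]
tool_rot: [1.703, 2.639, 0.002]
contact_force: [0.9, 0.6, -0.7]
opening: 0.0644
grip_force: 39.1
```

```bash
python3 -m handwheel '[{"gripper":1,"offset":[0,0,0.5],"rotation":[0,0,0]},{"gripper":1,"offset":[0,0,1],"rotation":[0,0,0]},{"gripper":1,"offset":[0,0,1],"rotation":[0,0,0]},{"gripper":1,"offset":[0,0,1],"rotation":[0,0,0]},{"gripper":1,"offset":[0,0,1],"rotation":[0,0,0]},{"gripper":1,"offset":[0,0,1],"rotation":[0,0,0]},{"gripper":1,"offset":[0,0,1],"rotation":[0,0,0]},{"gripper":1,"offset":[0,0,1],"rotation":[0,0,0]}]' 35
```

```text
t: 51.4
tool_pos: [0.4046, 0.2487, -0.0232]
tool_rot: [-1.703, -2.64, 0.0]
contact_force: [-0.0, 0.7, -0.9]
opening: 0.0646
grip_force: 39.1
```

```bash
python3 -m handwheel '[{"gripper":1,"offset":[0,0,0.5],"rotation":[0,0,0]},{"gripper":1,"offset":[0,0,1],"rotation":[0,0,0]},{"gripper":1,"offset":[0,0,1.5],"rotation":[0,0,0]},{"gripper":1,"offset":[0,0,1.5],"rotation":[0,0,0]},{"gripper":1,"offset":[0,0,1.5],"rotation":[0,0,0]},{"gripper":1,"offset":[0,0,1.5],"rotation":[0,0,0]},{"gripper":1,"offset":[0,0,1.5],"rotation":[0,0,0]},{"gripper":1,"offset":[0,0,1.5],"rotation":[0,0,0]}]' 35
```

```text
t: 52.4
tool_pos: [0.4046, 0.2487, -0.0246]
tool_rot: [-1.703, -2.64, 0.0]
contact_force: [-2.9, -0.4, 4.3]
opening: 0.0646
grip_force: 39.5
```

Contact. Release, lift, then check all five.

```bash
python3 -m handwheel '[{"gripper":-0.55,"offset":[0,0,0],"rotation":[0,0,0]},{"gripper":-0.65,"offset":[0,0,0],"rotation":[0,0,0]},{"gripper":-1,"offset":[0,0,0],"rotation":[0,0,0]},{"gripper":-1,"offset":[0,0,0],"rotation":[0,0,0]},{"gripper":-1,"offset":[0,0,-15],"rotation":[0,0,0]},{"gripper":-1,"offset":[0,0,-50],"rotation":[0,0,0]},{"gripper":-1,"offset":[0,0,-100],"rotation":[0,0,0]},{"gripper":-1,"offset":[0,0,-140],"rotation":[0,0,0]}]' 35
python3 - <<'E'
from h import *
from station import ctrl
o=ctrl.get_obs();d=ctrl.get_image("wrist");print(o["tool_pos"])
p=proj(d,np.array([.4046,.2487,.02])); print(p, agar(d,*p,.02,w=80)); go(o,350,420,220)
e=ctrl.get_image("side"); s=ctrl.get_image("scene")
cv2.imwrite("pics/fin.png",np.hstack([cv2.resize(e["image"][60:400,170:490],(400,425)),cv2.resize(s["image"][60:315,220:460],(400,425))])[:,:,::-1])
for n,c,z in(("side",e,0),("scene",s,0)):
  for P in((424.4,-243.2),(534,-375.5),(621.9,-117.7),(479.9,-20.1)):
    print(n,P,agar(c,*(np.round(proj(c,np.array([*np.array(P)/1000,.02])))),.02,w=40))
E
```

```text
t: 53.4
tool_pos: [0.4052, 0.249, 0.1186]
tool_rot: [1.702, 2.639, 0.004]
contact_force: [0.6, 0.6, 0.3]
opening: 0.0849
grip_force: 0.0
[0.4052434  0.24903281 0.11864379]
(np.float64(317.7294946546538), np.float64(197.53805751504225)) (array([404.5, 248.6]), array([59., 59.]), 24.3)
off [ 178.5   20.5 -101.3] rot [ 0.003  0.001 -0.451] dist 206 rows 3.3 yaw 24 -> 50 j6 -0.03
no patch
side (424.4, -243.2) None
side (534, -375.5) (array([ 534.2, -378.9]), array([41.8, 43. ]), 18.2)
side (621.9, -117.7) (array([ 622.5, -120.8]), array([39.7, 40.2]), 28.5)
no patch
side (479.9, -20.1) None
scene (424.4, -243.2) (array([ 424.5, -243. ]), array([23.8, 22. ]), 57.3)
scene (534, -375.5) (array([ 534.3, -374.3]), array([40.2, 40.1]), 60.6)
scene (621.9, -117.7) (array([ 623.2, -118.1]), array([39. , 39.8]), 28.9)
scene (479.9, -20.1) (array([480.5, -19.7]), array([55.4, 55.3]), 80.3)
```

View pics/fin.png

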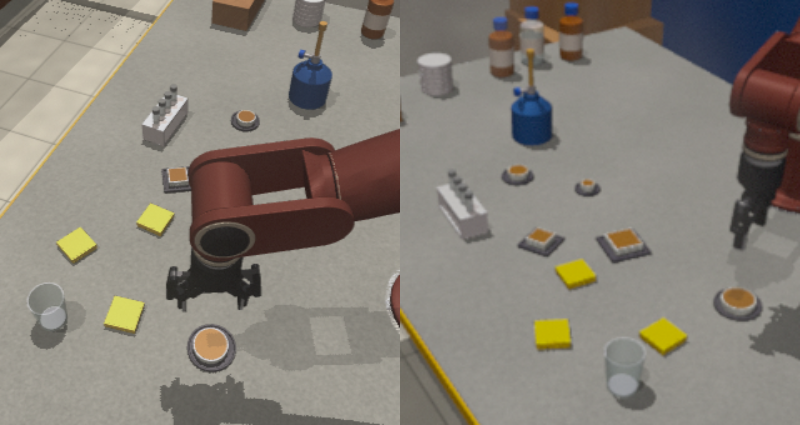

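The final view shows all five dishes flat in their own trays, and the burner, beaker, rack and yellow decoys where they were. Nothing is in contact with the robot, so I'm handing in.

```bash
python3 -c "
from station import ctrl
print(ctrl.finish_job())"
```

```text
the job is handed in; nothing more can be done
None
```

I handed the job in at about 54 s with all five dishes flat in their own trays, the squares within about 1° of theirs and the burner, beaker and rack unmoved; on the way, one grip on the large round dish slipped and the shut fingers pressed about 24 N on its lid (under the 40 N limit), but it stayed flat and I re-gripped it.

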